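# Change the sample board on the showroom stand

### The job

Put the other stone sample board on show: take the square board off the tilting stand and lay it flat, face up, in the middle of the grey felt mat. Then lower the wide board over the stand's spindle and locating pin until it sits fully home on the seat plate, and let go of it. Set both boards down without dropping or banging them, and leave the kerb stones, the mug and the pen pot where they are.

Things in the scene. Friction and masses are not known exactly. Their poses are not given: they have to be found in the camera images.
- stand: Display stand that carries the seat plate, fixed: dark steel foot 170 x 150 mm, 14 mm high, a round post 42 mm thick and a locked tilt knuckle with a small black lever, all below the seat plate. Origin: on the table, straight below the seat plate's centre; z up, x level towards the high side of the slope (towards the robot, within 20 degrees).
- seat: Round aluminium seat plate of the stand, 132 mm across, fixed, inclined 30 degrees from level, facing up and away from the robot, with a spindle in its centre and a pin down the slope from it. Origin: centre of its upper face, 140 mm above the table; z out of the face along the spindle, x up the slope, y level. A board is home when its underside lies on the plate and its axes lie along these.
- spindle_tip (a point): Tip of the steel spindle, 16 mm in diameter, that stands square out of the seat plate's centre to 62 mm (last 10 mm tapering to 9 mm diameter). It stands 12 mm out of the boss of a board that is home. Play in the bore: 1 mm all round. Axes as seat.
- pin_tip (a point): Tip of the locating pin, 8 mm in diameter, parallel to the spindle, its axis 52 mm down the slope from the spindle's (seat x = -52 mm, y = 0), standing 24 mm out of the plate (last 4 mm tapering to 4 mm diameter). Axes as seat.
- square_board: Sample board now on the stand, home over spindle and pin. White, 160 mm wide, 160 high, 6 thick, about 0.5 kg, with four stone chips of 60 x 46 mm, tops 15 mm above the underside. Centre: bored grip boss. Origin: bore centre at the underside. x points up the board to the edge with the hand slot (64 x 14 mm, at x = 64 mm), y across its width, z out of its face along the bore.
- square_boss (a point): Where to hold this board: on the bore's axis, 38 mm above the board's underside, inside its grey square grip boss, 44 x 44 mm, sides along the board's x and y, top 50 mm above the underside. A bore 18 mm in diameter runs right through boss and board. Axes as the board.
- square_hole (a point): Centre, at the board's underside, of its pin hole: 11 mm in diameter, through the 6 mm board, 52 mm from the bore's centre at the board's x = -52 mm, y = 0 (the end away from the hand slot).
- wide_board: Sample board to go on show, lying face up on the table, turned any way. White, 190 mm wide, 160 high, 6 thick, about 0.6 kg, with six stone chips of 40 x 58 mm, tops 15 mm above the underside. Centre: bored grip boss. Origin: bore centre at the underside. x points up the board to the edge with the hand slot (64 x 14 mm, at x = 64 mm), y across its width, z out of its face along the bore.
- wide_boss (a point): Where to hold this board: on the bore's axis, 38 mm above the board's underside, inside its grey square grip boss, 44 x 44 mm, sides along the board's x and y, top 50 mm above the underside. A bore 18 mm in diameter runs right through boss and board. Axes as the board.
- wide_hole (a point): Centre, at the board's underside, of its pin hole: 11 mm in diameter, through the 6 mm board, 52 mm from the bore's centre at the board's x = -52 mm, y = 0 (the end away from the hand slot).
- mat: Grey felt mat, 220 x 220 x 4 mm, flat on the table, fixed. Origin: centre of its underside (its top is 4 mm higher), z up, x and y along its sides.
- kerb_grey: Dark grey kerb stone sample, a bar of 180 x 55 x 45 mm lying along its x. Bystander. Origin at the centre of its underside, z up.
- kerb_red: Reddish brown kerb stone sample, a bar of 150 x 50 x 45 mm lying along its x. Bystander. Origin at the centre of its underside, z up.
- mug: White mug, 80 mm across, 92 mm high, handle to its +y. Bystander. Origin at the centre of its underside, z up.
- pen_pot: Dark steel pen pot, empty, 76 mm across, 100 mm high. Bystander. Origin at the centre of its underside, z up.

How it is judged:
By the outcome, as a careful person would: the job done as asked, in the order asked, and still so for the second after the job is handed in, with the robot touching nothing.
It also fails if it takes over 69 s, if anything falls off the work surface, if the arm or the gripper's body presses on something with over 40 N, if the wrist force passes 120 N, or if a joint passes its speed limit or range.

### The arm

A 6-joint arm with a two-finger parallel gripper is mounted at the origin on the work surface. World frame = base frame: x ahead of the robot, y to its left, z up, the work surface at z = 0. Lengths are in mm, angles in rad, forces in N, time in s.
With the tool pointing down it reaches from about 325 to 900 mm from the base axis. Payload 3.5 kg.
Tool frame: the origin (TCP) lies at the very end of the fingers, on their centre line; the grasp point (between the pads) lies 19 mm behind it; z points along the fingers, x is the direction in which the jaws open and shut, and the axes are right-handed (so a half turn about z gives the same grasp; the last joint's range is limited). The gripper opens to 85 mm and grips with 20 to 120 N. Pads are 22 mm wide; open, the fingers measure 114 mm over their backs; the gripper's body (76 mm by 85 mm) begins 54 mm behind the grasp point. The pads swing forward as they close: fully open they stand 13 mm farther back than shut.
Start: joints at [-1.407, 0.276, -0.026, 1.268, 0, 1.467], TCP at [164.767, -602.888, 231.313] pointing down, gripper open.
Joint ranges: [-3.12, 3.12], [-0.85, 1.88], [-1.08, 1.24], [-1.95, 2.15], [-1.57, 1.53], [-3.14, 3.14]. Speed limits (rad/s): [2.57, 2.57, 3.14, 3.14, 3.14, 3.14].

### API

Orientations are given as a unit quaternion [w, x, y, z].
In Python, from workcell import monitor, vision, robot gives the robot as it stands.
- The arm moves only by the tool step_arm, never from a script. Its arguments are lists of equal length, an entry for each row: "offset": the shift along the world's x, y, z in cm, a list of three; "turn": the turn about the world's z in rad; "hand": the closure, from -1 (fully open) to 1 (shut), so that 0 is half open. A call has exactly 8 rows; each row shifts and turns the pose as measured when the row begins; what a row does not reach is not made up. A row lasts 1/8 s, in which the tool goes at most 62.5 mm and 10.7 degrees, less where a joint would pass 70% of its speed; a pose out of reach is approached as far as the arm can. A call is refused whole if a number of a shift passes 6.25 or a number of a turn 0.188, either way. A call with a gripper value outside its range is refused whole. The fingers move at their own pace and stop on an object; "force" is the grip in N (left out, the last holds). Time passes only in rows, so rows that do not move let the fingers close, or fill a call up. It gives the time, the measured TCP pose, the force and the opening at its end, in the units of the state.
- monitor.read_state(): the state, without advancing time (a new reading comes with each control period).
- vision.grab_frame(name): name is "scene" or "top"; returns the picture (400x640x3 uint8, red, green, blue); there is no depth.
- vision.calibration(name): a dict with "K" (3x3 intrinsics, pixels), "camera_from_world" (4x4, takes a point from world to camera coordinates). Camera axes: x right, y down, z forward; pixel columns grow to the right and rows downward; lengths in mm; the calibration is good to about 2 mm. A picture is of the moment at which its call begins. calibration takes no time and is no camera call.
- robot.hand_in(): hands the job in, once; it reports no verdict.
The state is a dict: "clock": time; "joint_pos": joint angles; "joint_velocities": joint speeds; "joint_torque": joint torques, N m; "eef_pos": TCP position; "eef_rot": TCP orientation; "contact_force": force on the tool from outside, world axes, zero at the start; "moment": the same for the moment, N m; "finger_gap": finger opening in mm.
Only numpy, scipy, OpenCV 4.12 (cv2) and the standard library are available. Lean on these libraries where they do the work, as an engineer would, in place of code of your own. Each camera call takes 0.05 s, during which the arm holds its last target.

## Working session

There is one attempt and no reset: what is moved stays moved. The work goes in short steps, Python scripts to look and compute and a tool call to move; the robot and the scene stay as the last step left them, time stands still between calls to the robot, and variables do not carry over. Pictures are saved under pics/ and viewed, and the job is handed in when it is done.

Besides the shell and the picture viewer there is one more tool, called after "Request:" as name(argument=value, ...) on one line, values as JSON. step_arm: Moves the arm, as the interface text tells. Its arguments: {"type":"object","properties":{"offset":{"type":"array","items":{"type":"array","items":{"type":"number"}}},"turn":{"type":"array","items":{"type":"number"}},"hand":{"type":"array","items":{"type":"number"}},"force":{"type":"number"}},"required":["offset","turn","hand"]}

```bash
ls; mkdir -p pics; python3 - <<'E'
from workcell import monitor, vision, robot
import cv2,numpy as np
for n in ("scene","top"):
    f=vision.grab_frame(n); cv2.imwrite(f"pics/{n}0.png",f[:,:,::-1]); c=vision.calibration(n)
    np.set_printoptions(precision=4,suppress=True);print(c["K"],c["camera_from_world"])
print(monitor.read_state())
E
```

```text
pics
[[415.457    0.     321.8198]
 [  0.     415.457  190.2788]
 [  0.       0.       1.    ]] [[  -0.7023    0.7118   -0.0106  418.8619]
 [   0.4802    0.4628   -0.7451 -199.1648]
 [  -0.5255   -0.5284   -0.6669 1642.8847]
 [   0.        0.        0.        1.    ]]
[[456.8588   0.     318.2345]
 [  0.     456.8588 195.84  ]
 [  0.       0.       1.    ]] [[   0.0145   -0.9999   -0.0059   14.5235]
 [  -0.9969   -0.014    -0.0777  583.7298]
 [   0.0776    0.007    -0.997  1416.3202]
 [   0.        0.        0.        1.    ]]
{'clock': 0.1, 'joint_pos': array([-1.4074,  0.2771, -0.0278,  1.268 ,  0.    ,  1.4674]), 'joint_velocities': array([ 0.0006, -0.0014,  0.0035, -0.0001,  0.0009, -0.0021]), 'joint_torque': array([  0.0002, -44.6706,  29.6129,   0.0085,  -0.0001,  -0.    ]), 'eef_pos': array([ 164.6432, -602.1773,  230.2516]), 'eef_rot': array([-0.0007,  0.7949, -0.6068, -0.0008]), 'contact_force': array([-0.4697, -0.6749, -1.1712]), 'moment': array([ 0.0434,  0.022 , -0.0486]), 'finger_gap': 85.70184331892938}
```

View pics/scene0.png

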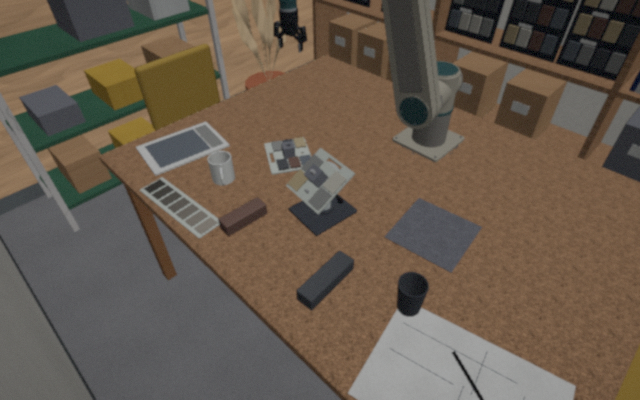

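View pics/top0.png

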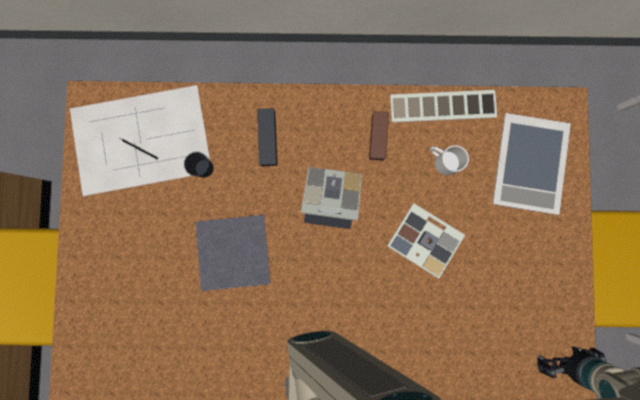

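```bash
python3 - <<'E'
import cv2
t=cv2.imread("pics/top0.png");s=cv2.imread("pics/scene0.png")
def c(im,x0,x1,y0,y1,k,n): cv2.imwrite(f"pics/{n}.png",cv2.resize(im[y0:y1,x0:x1],None,fx=k,fy=k,interpolation=cv2.INTER_CUBIC))
c(t,290,370,155,235,7,"c_stand"); c(t,380,470,195,285,6,"c_wide"); c(t,185,285,205,300,6,"c_mat"); c(s,260,360,130,240,5,"c_sc")
E
```

```text
(no output)
```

View pics/c_stand.png

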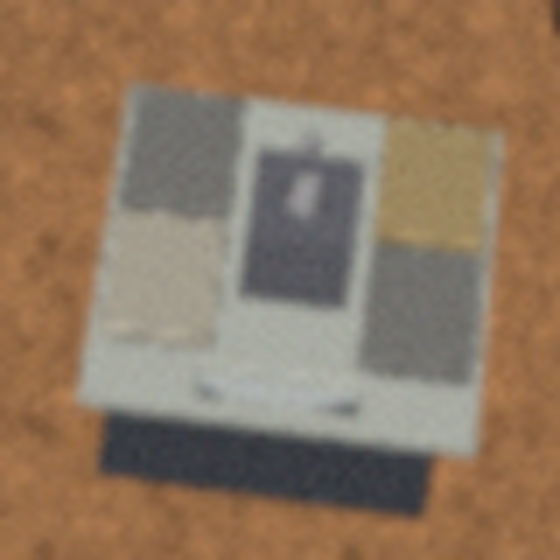

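View pics/c_wide.png

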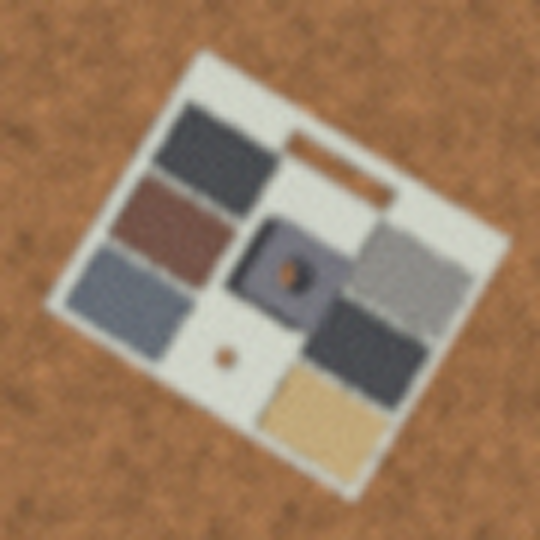

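View pics/c_mat.png

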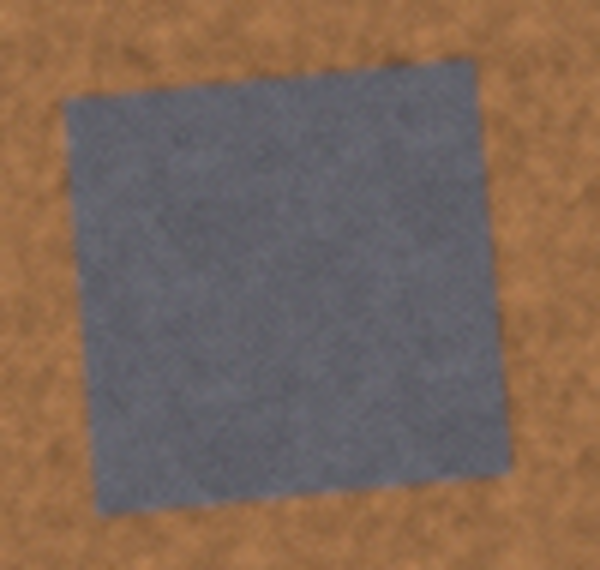

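View pics/c_sc.png

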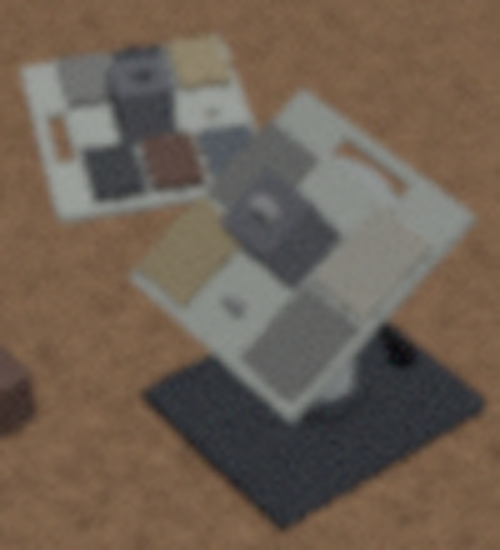

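```bash
cat > h.py <<'E'
import numpy as np,cv2
from scipy.optimize import least_squares
from scipy.spatial.transform import Rotation as R
from workcell import monitor, vision, robot
np.set_printoptions(precision=2,suppress=True)
C={n:vision.calibration(n) for n in("scene","top")}
def proj(n,P):
    P=np.atleast_2d(P);M=np.array(C[n]["camera_from_world"]);q=P@M[:3,:3].T+M[:3,3];q=q@np.array(C[n]["K"]).T
    return q[:,:2]/q[:,2:]
def un(pts,x0,y0,k): return np.array([x0,y0])+(np.array(pts,float)+.5)/k-.5
def pose(p,tilt=False,z=0):  # x,y,yaw
    r=R.from_euler('z',p[2]).as_matrix()
    if tilt: r=r@R.from_euler('y',-30,degrees=True).as_matrix()
    return r,np.array([p[0],p[1],z])
def fit(obs,p0,tilt=False,z=0):
    def f(p):
        r,t=pose(p,tilt,z); return np.concatenate([(proj(n,np.array(m,float)@r.T+t)-px).ravel() for n,m,px in obs])
    s=least_squares(f,p0); return s.x,f(s.x).reshape(-1,2)
def grab(n,name,box=None,k=1):
    f=vision.grab_frame(n)[:,:,::-1]
    if box: x0,x1,y0,y1=box; f=f[y0:y1,x0:x1]
    cv2.imwrite(f"pics/{name}.png",cv2.resize(f,None,fx=k,fy=k,interpolation=cv2.INTER_CUBIC))
E
python3 - <<'E'
from h import *
m=[(-80,-80,6),(-80,80,6),(80,-80,6),(80,80,6)]
t=un([(130,85),(503,130),(78,403),(475,457)],290,155,7)
ms=[(80,80,6),(80,-80,6),(-80,80,6),(-80,-80,6)]
s=un([(303,90),(473,215),(133,275),(290,420)],260,130,5)
for o in ([("top",m,t)],[("scene",ms,s)],[("top",m,t),("scene",ms,s)]):
    p,r=fit(o,[600,0,3.1],True,140);print("stand",p,np.degrees(p[2]));print(r.T)
m=[(80,95,6),(80,-95,6),(-80,-95,6),(-80,95,6),(0,0,50),(-52,0,6)]
t=un([(203,50),(512,240),(353,500),(47,305),(294,276),(226,357)],380,195,6)
p,r=fit([("top",m,t)],[550,-200,-.5]);print("wide",p,np.degrees(p[2]));print(r.T)
q=proj("scene",np.array(m)@pose(p)[0].T+pose(p)[1]);print((q-[260,130])*5)
m=[(110,110,4),(110,-110,4),(-110,-110,4),(-110,110,4)]
t=un([(66,100),(475,60),(512,470),(98,516)],185,205,6)
p,r=fit([("top",m,t)],[500,200,0]);print("mat",p,np.degrees(p[2]));print(r.T)
q=proj("scene",np.array(m)@pose(p)[0].T+pose(p)[1]);print(q)
E
```

```text
stand [582.02 -17.14   3.03] 173.34141307532155
[[-0.09 -0.14 -0.04  0.26]
 [ 0.23  0.71 -0.32 -0.55]]
stand [584.43 -18.25   3.02] 173.00531827074084
[[ 0.25  0.4  -0.48 -0.19]
 [-0.24 -0.03  0.4  -0.21]]
stand [583.06 -17.81   3.02] 173.19373495247962
[[ 0.21  0.14  0.15  0.43  0.55  0.84 -0.08  0.38]
 [-0.17  0.44 -0.77 -0.85 -0.37 -0.25  0.33 -0.37]]
wide [ 449.29 -318.93   -0.55] -31.44577614403895
[[-0.09 -0.17  0.13 -0.49  0.56  0.04]
 [-0.2   0.17  0.1   0.08 -0.19  0.05]]
[[ 59.99 216.69]
 [ 22.64  67.25]
 [222.45  37.35]
 [277.26 181.35]
 [141.75  74.73]
 [212.76 111.82]]
mat [402.5  291.58   0.12] 6.629777886543224
[[-0.44  0.18  0.43 -0.18]
 [-0.24 -0.57  0.67  0.11]]
[[451.77 272.3 ]
 [384.15 236.37]
 [418.87 197.24]
 [482.51 226.48]]
```

```bash
python3 - <<'E'
import cv2
s=cv2.imread("pics/scene0.png")
cv2.imwrite("pics/c_ms.png",cv2.resize(s[185:285,375:495],None,fx=5,fy=5,interpolation=cv2.INTER_CUBIC))
E
```

```text
(no output)
```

View pics/c_ms.png

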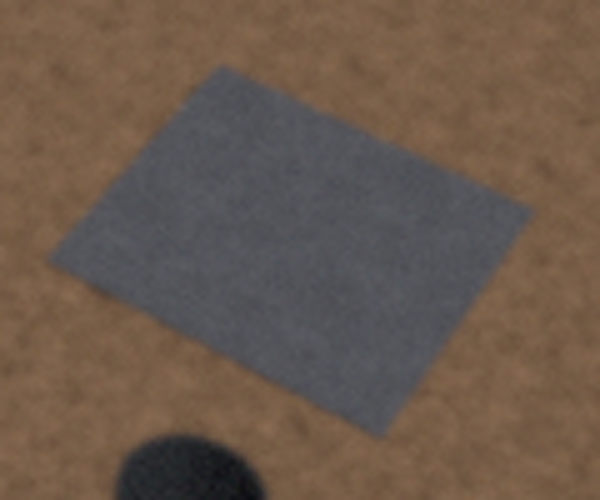

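Request:
step_arm(offset=[[2.7,3.6,0.6],[2.7,3.6,0.6],[2.7,3.6,0.6],[2.7,3.6,0.6],[2.7,3.6,0.6],[2.7,3.6,0.6],[2.7,3.6,0.6],[2.7,3.6,0.6]], turn=[0.172,0.172,0.172,0.172,0.172,0.172,0.172,0.172], hand=[-1,-1,-1,-1,-1,-1,-1,-1])

```text
clock: 1.1
eef_pos: [382.7, -304.8, 274.0]
eef_rot: [-0.002, 0.998, 0.055, -0.004]
contact_force: [0.6, -1.2, 0.7]
finger_gap: 85.3
```

Request:
step_arm(offset=[[2.8,3.6,0.2],[2.8,3.6,0.2],[2.8,3.6,0.2],[2.8,3.6,0.2],[2.8,3.6,0],[2.8,3.6,0],[2.8,3.6,0],[2.8,3.6,0]], turn=[0.172,0.172,0.172,0.172,0.172,0.172,0.172,0.172], hand=[-1,-1,-1,-1,-1,-1,-1,-1])

```text
clock: 2.1
eef_pos: [610.9, -5.3, 279.3]
eef_rot: [0.0, 0.72, 0.694, -0.006]
contact_force: [-0.2, -0.6, 0.4]
finger_gap: 85.7
```

```bash
python3 - <<'E'
from h import *
print(monitor.read_state())
grab("top","t1",(260,400,120,240),5);grab("scene","s1",(250,370,90,210),5)
E
```

```text
{'clock': 2.1, 'joint_pos': array([-0.11,  0.24,  0.02,  1.36, -0.01, -0.07]), 'joint_velocities': array([ 0.55,  0.39,  0.48,  0.08, -0.01, -0.86]), 'joint_torque': array([ -1.59, -45.33,  28.52,   0.15,   0.06,   0.58]), 'eef_pos': array([610.89,  -5.32, 279.33]), 'eef_rot': array([ 0.  ,  0.72,  0.69, -0.01]), 'contact_force': array([-0.18, -0.63,  0.39]), 'moment': array([ 0.01, -0.02, -0.02]), 'finger_gap': 85.68408260720145}
```

View pics/s1.png

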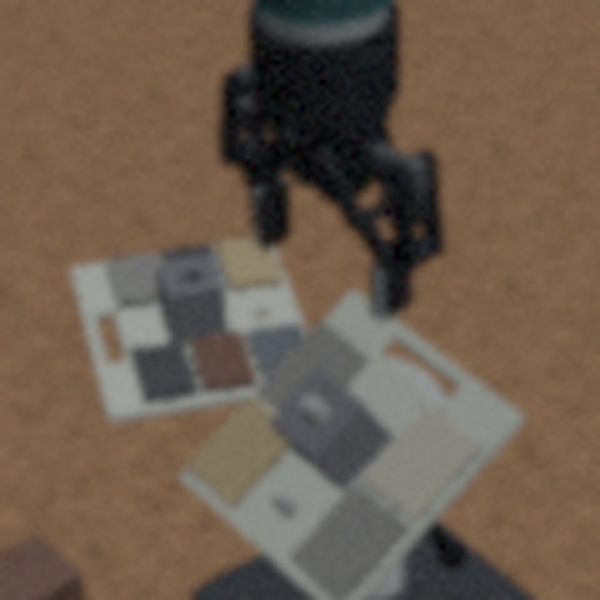

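View pics/t1.png

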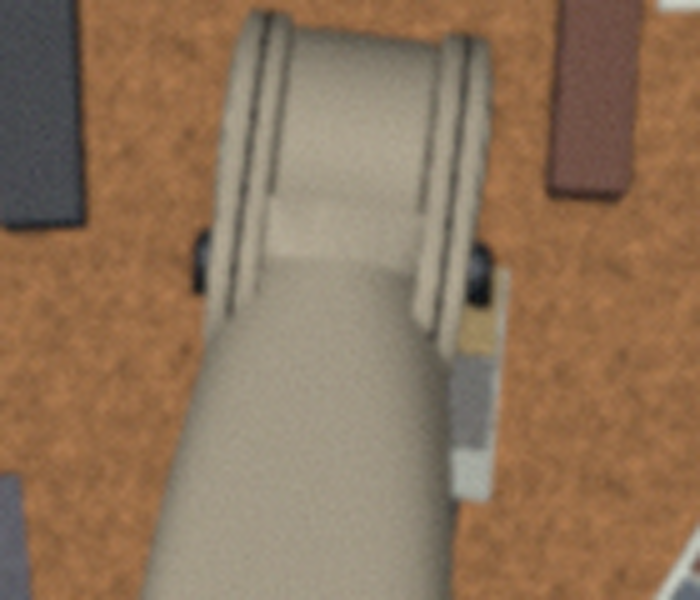

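Request:
step_arm(offset=[[0,0,0],[-0.8,-1.7,-2],[0,0,-2],[0,0,-1],[0,0,0],[0,0,0],[0,0,0],[0,0,0]], turn=[0,-0.09,0,0,0,0,0,0], hand=[-1,-1,-1,-1,-1,-1,-1,-1])

```text
clock: 3.2
eef_pos: [602.0, -24.3, 229.1]
eef_rot: [0.0, 0.754, 0.657, -0.006]
contact_force: [-0.4, 1.2, 0.2]
finger_gap: 85.4
```

```bash
cat >> h.py <<'E'
def st():
    s=monitor.read_state();r=R.from_quat(np.roll(s['eef_rot'],-1)).as_matrix()
    print(s['clock'],s['eef_pos'],'yaw',np.degrees(np.arctan2(r[1,0],r[0,0])).round(2),'ztool',r[:,2],'F',s['contact_force'],'M',s['moment'],'gap',round(s['finger_gap'],1),'v',np.abs(s['joint_velocities']).max().round(3))
    return s
E
python3 - <<'E'
from h import *
s=st()
grab("scene","s2",(260,350,100,190),7)
print((proj("scene",[s['eef_pos'],s['eef_pos']+[0,0,13]])-[260,100])*7)
E
```

```text
3.2 [602.04 -24.28 229.1 ] yaw 82.12 ztool [-0.01 -0.01 -1.  ] F [-0.38  1.2   0.19] M [ 0.01 -0.01  0.06] gap 85.4 v 0.004
[[374.7  406.51]
 [373.94 380.93]]
```

View pics/s2.png

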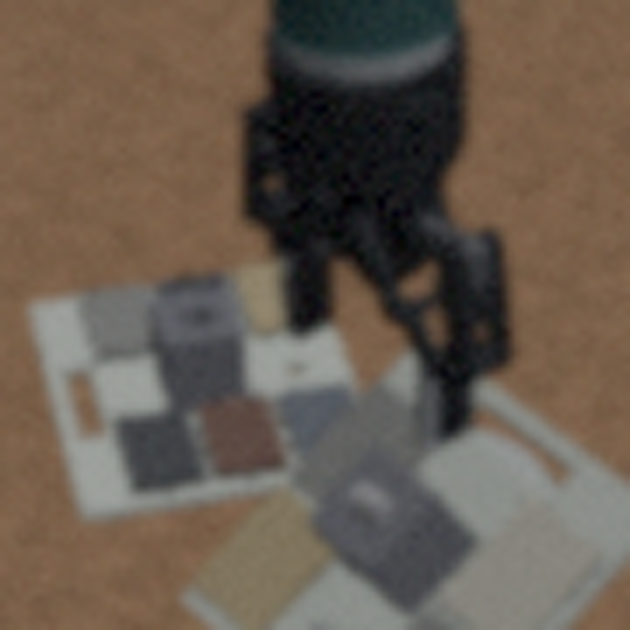

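Request:
step_arm(offset=[[0.1,0.35,-2],[0,0,-2],[0,0,-1.8],[0,0,-1],[0,0,-0.5],[0,0,0],[0,0,0],[0,0,0]], turn=[0.018,0,0,0,0,0,0,0], hand=[-1,-1,-1,-1,-1,-1,-1,-1])

```text
clock: 4.25
eef_pos: [605.9, -20.6, 157.1]
eef_rot: [0.003, 0.748, 0.664, -0.004]
contact_force: [-0.4, -0.6, 1.0]
finger_gap: 85.4
```

```bash
python3 - <<'E'
from h import *
s=st()
grab("scene","s3",(260,350,110,200),7)
E
```

```text
4.25 [605.89 -20.63 157.06] yaw 83.22 ztool [-0.   -0.01 -1.  ] F [-0.4  -0.62  0.99] M [ 0.05 -0.01 -0.03] gap 85.4 v 0.007
```

View pics/s3.png

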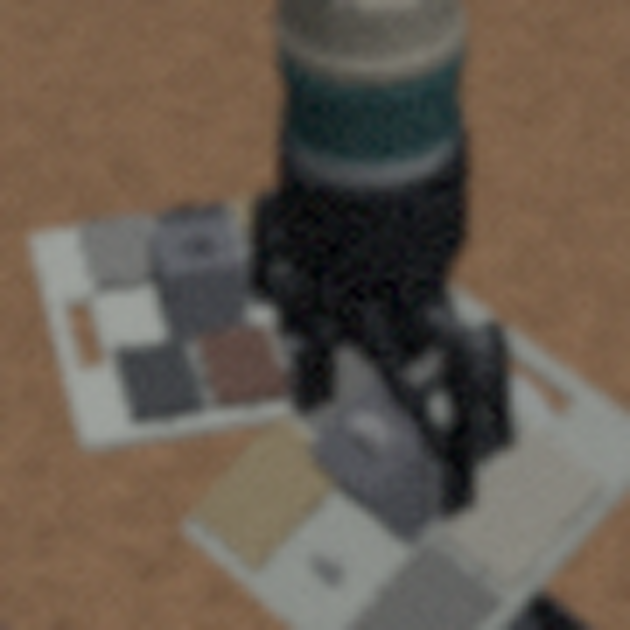

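Request:
step_arm(offset=[[-0.2,0,-0.3],[0,0,0],[0,0,0],[0,0,0],[0,0,0],[0,0,0],[0,0,0],[0,0,0]], turn=[0,0,0,0,0,0,0,0], hand=[-1,-1,-0.3,-0.1,0.1,0.4,1,1], force=40)

```text
clock: 5.3
eef_pos: [604.0, -21.5, 154.8]
eef_rot: [0.004, 0.748, 0.664, -0.004]
contact_force: [-0.3, -1.3, 1.0]
finger_gap: 43.3
```

```bash
python3 - <<'E'
from h import *
s=st()
grab("scene","s4",(260,350,110,200),7)
E
```

```text
5.3 [604.   -21.51 154.82] yaw 83.16 ztool [-0.   -0.01 -1.  ] F [-0.33 -1.25  0.99] M [-0.07  0.1  -0.08] gap 43.3 v 0.001
```

View pics/s4.png

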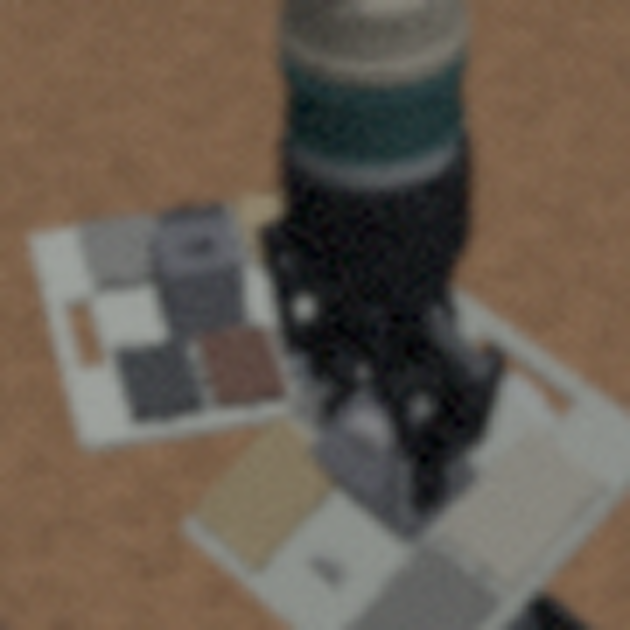

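Request:
step_arm(offset=[[0.25,-0.03,0.43],[0.25,-0.03,0.43],[0.5,-0.06,0.87],[0.5,-0.06,0.87],[0.5,-0.06,0.87],[0.5,-0.06,0.87],[0,0,0],[0,0,0]], turn=[0,0,0,0,0,0,0,0], hand=[1,1,1,1,1,1,1,1])

```text
clock: 6.35
eef_pos: [628.6, -23.9, 198.0]
eef_rot: [0.001, 0.748, 0.664, -0.005]
contact_force: [-0.5, 0.3, -5.3]
finger_gap: 43.4
```

```bash
python3 - <<'E'
from h import *
s=st()
grab("scene","s5",(250,370,90,210),5)
E
```

```text
6.35 [628.62 -23.94 197.99] yaw 83.21 ztool [-0.01 -0.01 -1.  ] F [-0.47  0.29 -5.31] M [-0.12  0.05  0.03] gap 43.4 v 0.008
```

View pics/s5.png

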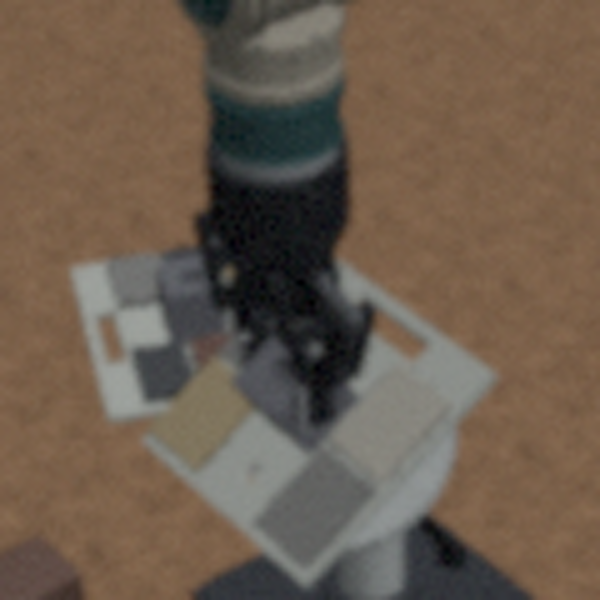

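Request:
step_arm(offset=[[0.5,-0.06,0.87],[0.6,-0.07,1.1],[0.6,-0.07,1.1],[0,0.5,1],[-1.2,2,0.5],[-2,3,0],[-2.5,3.8,0],[-2.5,3.8,0]], turn=[0,0,0,0,0.03,0.03,0.03,0.03], hand=[1,1,1,1,1,1,1,1])

```text
clock: 7.4
eef_pos: [562.1, 109.9, 248.3]
eef_rot: [0.001, 0.705, 0.709, -0.003]
contact_force: [-0.7, 0.6, -4.3]
finger_gap: 43.6
```

Request:
step_arm(offset=[[-2.5,3.8,-1],[-2.5,3.8,-2],[-2.5,3.6,-2],[-2,2.8,-2],[-1.2,1.5,-2],[-0.5,0.5,-1.5],[0,0,-0.5],[0,0,0]], turn=[0.028,0.028,0.028,0,0,0,0,0], hand=[1,1,1,1,1,1,1,1])

```text
clock: 8.4
eef_pos: [435.7, 281.1, 139.4]
eef_rot: [0.0, 0.668, 0.744, -0.002]
contact_force: [0.1, 0.8, -5.1]
finger_gap: 43.6
```

```bash
python3 - <<'E'
from h import *
s=st()
grab("scene","s6",(350,510,120,280),4)
E
```

```text
8.4 [435.71 281.06 139.4 ] yaw 96.21 ztool [-0. -0. -1.] F [ 0.1   0.75 -5.06] M [ 0.03 -0.04  0.06] gap 43.6 v 0.006
```

View pics/s6.png

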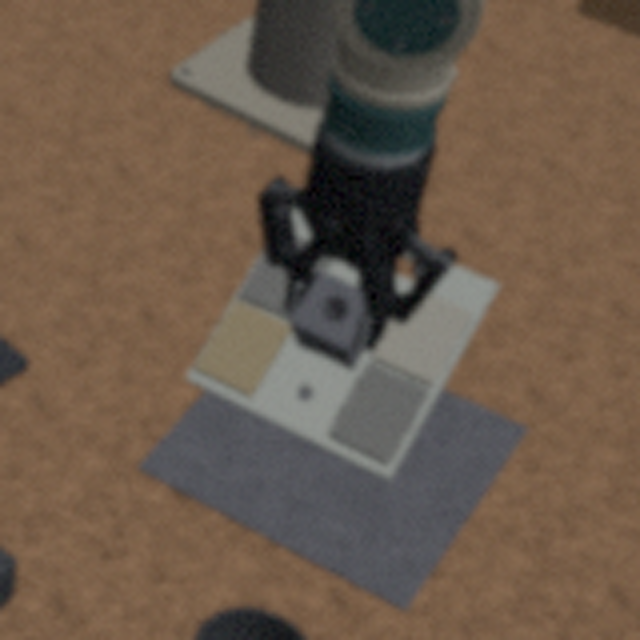

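Request:
step_arm(offset=[[0,0.7,-1.5],[-0.2,0.7,-2.0],[0,0,-2.0],[0,0,-1.3],[0,0,-0.5],[0,0,0],[0,0,0],[0,0,0]], turn=[0.007,0,0,0,0,0,0,0], hand=[1,1,1,1,1,1,1,1])

```text
clock: 9.45
eef_pos: [440.3, 296.7, 66.3]
eef_rot: [0.002, 0.667, 0.745, 0.003]
contact_force: [0.4, -0.1, -3.9]
finger_gap: 43.5
```

```bash
python3 - <<'E'
from h import *
s=st()
grab("scene","s7",(350,510,140,300),4)
E
```

```text
9.45 [440.25 296.66  66.31] yaw 96.37 ztool [ 0.01  0.   -1.  ] F [ 0.41 -0.13 -3.92] M [ 0.01 -0.11  0.01] gap 43.5 v 0.006
```

View pics/s7.png

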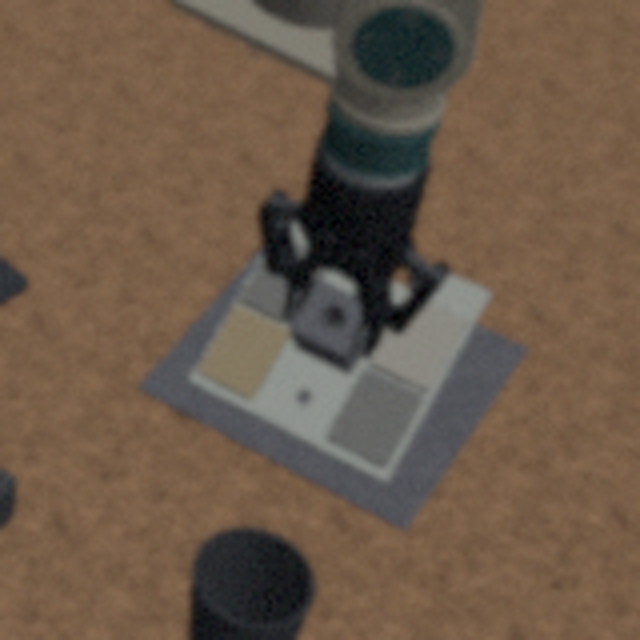

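Request:
step_arm(offset=[[-0.35,-0.1,-0.2],[-0.35,0,-0.2],[0,0,-0.2],[0,0,-0.2],[-0.3,-0.03,-0.2],[-0.3,-0.03,-0.2],[0,0,0],[0,0,0]], turn=[0.004,0,0,0,0,0,0,0], hand=[1,1,1,1,1,1,1,1], force=30)

```text
clock: 10.5
eef_pos: [430.7, 296.3, 57.1]
eef_rot: [0.005, 0.665, 0.747, 0.007]
contact_force: [0.5, 0.0, -2.2]
finger_gap: 43.0
```

```bash
python3 - <<'E'
from h import *
s=st()
grab("scene","s8",(350,510,140,300),4)
E
```

```text
10.5 [430.69 296.31  57.1 ] yaw 96.62 ztool [ 0.02  0.   -1.  ] F [ 0.49  0.04 -2.21] M [-0.21 -0.37  0.03] gap 43.0 v 0.002
```

View pics/s8.png

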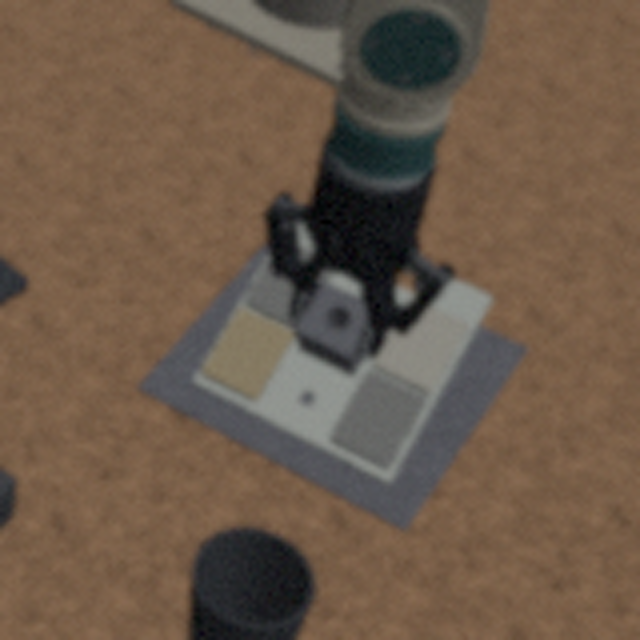

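Request:
step_arm(offset=[[-0.35,-0.05,-0.28],[-0.35,-0.05,-0.28],[-0.35,-0.05,-0.3],[-0.3,-0.05,-0.3],[-0.3,-0.05,-0.33],[-0.3,-0.05,-0.33],[0,0,0],[0,0,0]], turn=[0,0,0,0,0,0,0,0], hand=[1,1,1,1,1,1,1,1])

```text
clock: 11.55
eef_pos: [410.7, 294.0, 38.3]
eef_rot: [0.005, 0.665, 0.747, 0.008]
contact_force: [-0.1, 1.1, 0.5]
finger_gap: 43.3
```

```bash
python3 - <<'E'
from h import *
s=st()
grab("scene","s9",(350,510,140,300),4)
E
```

```text
11.55 [410.68 294.01  38.3 ] yaw 96.64 ztool [ 0.02  0.01 -1.  ] F [-0.09  1.14  0.51] M [-0.08 -0.5   0.06] gap 43.3 v 0.002
```

View pics/s9.png

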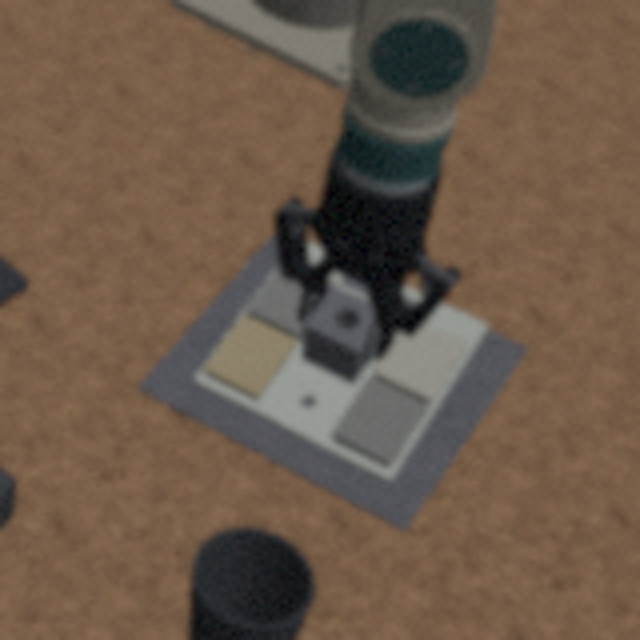

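Request:
step_arm(offset=[[-0.2,-0.02,-0.25],[-0.2,-0.02,-0.25],[-0.15,-0.02,-0.25],[-0.15,0,-0.2],[-0.1,0,-0.2],[0,0,0],[0,0,0],[0,0,0]], turn=[0,0,0,0,0,0,0,0], hand=[1,1,1,1,1,1,1,1])

```text
clock: 12.6
eef_pos: [402.3, 293.1, 26.0]
eef_rot: [0.005, 0.665, 0.747, 0.008]
contact_force: [1.4, 0.2, -1.0]
finger_gap: 43.3
```

```bash
python3 - <<'E'
from h import *
s=st()
grab("scene","s10",(350,510,140,300),4)
E
```

```text
12.6 [402.34 293.09  25.99] yaw 96.63 ztool [ 0.02  0.01 -1.  ] F [ 1.38  0.25 -1.03] M [-0.14 -0.49  0.06] gap 43.3 v 0.002
```

View pics/s10.png

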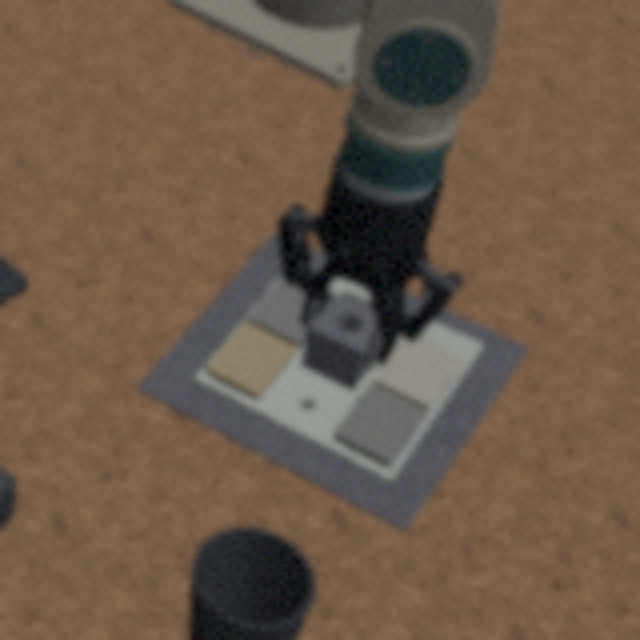

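Request:
step_arm(offset=[[-0.05,0,-0.12],[-0.03,0,-0.12],[0,0,-0.12],[0,0,0],[0,0,0],[0,0,0],[0,0,0],[0,0,0]], turn=[0,0,0,0,0,0,0,0], hand=[1,1,1,1,1,1,1,1])

```text
clock: 13.65
eef_pos: [401.1, 293.0, 23.7]
eef_rot: [0.005, 0.665, 0.747, 0.008]
contact_force: [0.3, -1.5, 1.7]
finger_gap: 43.5
```

```bash
python3 - <<'E'
from h import *
s=st()
grab("scene","s11",(350,510,140,300),4)
E
```

```text
13.65 [401.07 292.96  23.7 ] yaw 96.62 ztool [ 0.02  0.   -1.  ] F [ 0.32 -1.55  1.66] M [-0.21 -0.33  0.04] gap 43.5 v 0.001
```

View pics/s11.png

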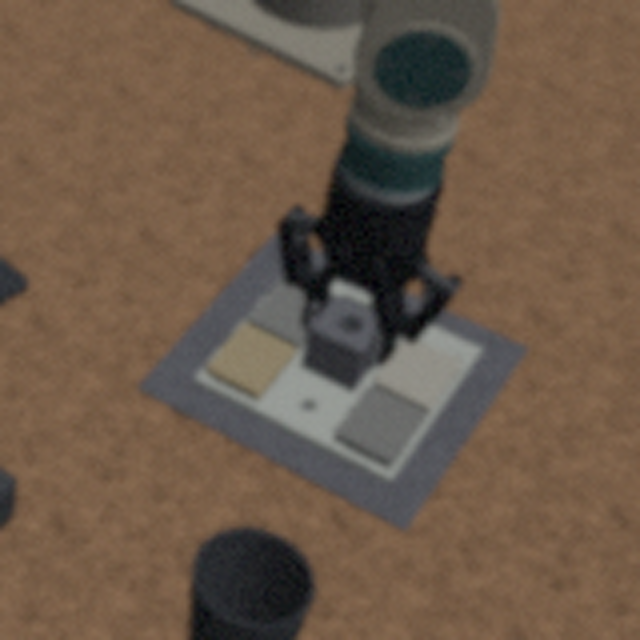

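Request:
step_arm(offset=[[0,0,-0.1],[0,0,-0.1],[0,0,-0.1],[0,0,0],[0,0,0],[0,0,0],[0,0,0],[0,0,0]], turn=[0,0,0,0,0,0,0,0], hand=[1,1,1,1,1,1,1,1])

```text
clock: 14.7
eef_pos: [401.0, 293.0, 23.7]
eef_rot: [0.005, 0.665, 0.747, 0.008]
contact_force: [-0.2, -1.5, 2.6]
finger_gap: 43.3
```

```bash
python3 - <<'E'
from h import *
s=st()
E
```

```text
14.7 [401.05 292.96  23.68] yaw 96.62 ztool [ 0.02  0.   -1.  ] F [-0.19 -1.53  2.59] M [-0.17 -0.3  -0.  ] gap 43.3 v 0.002
```

Request:
step_arm(offset=[[0,0,0],[0,0,0],[0,0,0],[0,0,0],[0,0,1],[0,0,3],[0,0,4],[0,0,4]], turn=[0,0,0,0,0,0,0,0], hand=[-0.2,-0.4,-0.8,-1,-1,-1,-1,-1])

```text
clock: 15.7
eef_pos: [396.1, 291.1, 144.0]
eef_rot: [0.002, 0.665, 0.747, 0.003]
contact_force: [0.4, 1.0, -0.3]
finger_gap: 85.5
```

```bash
python3 - <<'E'
from h import *
s=st()
grab("scene","s12",(350,510,140,300),4)
grab("top","t12",(180,300,190,310),5)
E
```

```text
15.7 [396.14 291.09 144.01] yaw 96.62 ztool [ 0.01  0.   -1.  ] F [ 0.42  0.99 -0.34] M [ 0.02 -0.01  0.03] gap 85.5 v 0.737
```

View pics/s12.png

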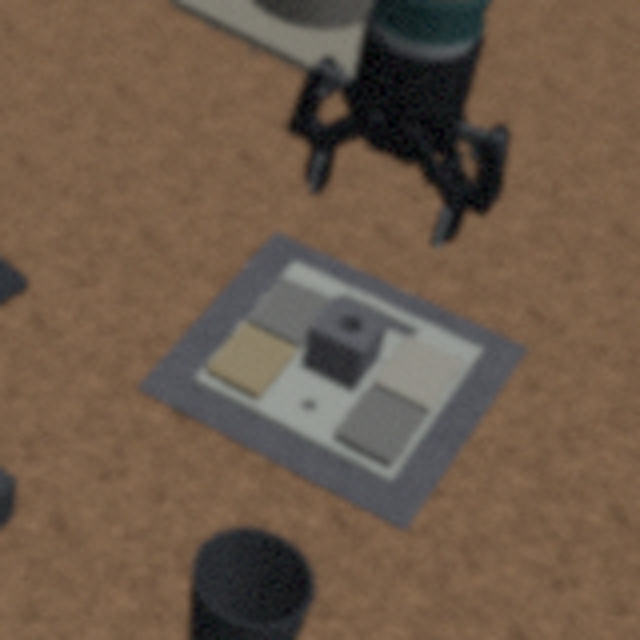

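View pics/t12.png

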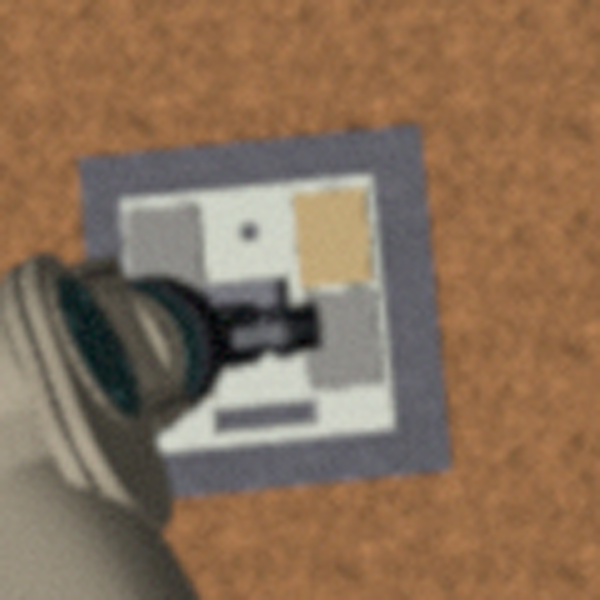

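Request:
step_arm(offset=[[0.4,-2,3],[0.4,-3,3],[0.3,-3,2],[0.3,-3,1],[0.2,-3,0.5],[0.2,-3,0],[0.2,-3,0],[0.2,-3,0]], turn=[-0.18,-0.18,-0.18,-0.18,-0.18,-0.18,-0.18,-0.18], hand=[-1,-1,-1,-1,-1,-1,-1,-1])

```text
clock: 16.8
eef_pos: [420.3, 57.6, 246.3]
eef_rot: [0.008, 0.995, 0.102, 0.005]
contact_force: [0.1, 0.1, 0.5]
finger_gap: 85.6
```

Request:
step_arm(offset=[[0.2,-3,0],[0.2,-3,0],[0.2,-3,0],[0.2,-3,0],[0.2,-3,0],[0.2,-3,0],[0.2,-3,0],[0.2,-3,0]], turn=[-0.18,-0.18,-0.18,-0.18,-0.18,-0.18,-0.18,-0.18], hand=[-1,-1,-1,-1,-1,-1,-1,-1])

```text
clock: 17.8
eef_pos: [433.0, -189.4, 243.9]
eef_rot: [0.008, 0.8, -0.6, -0.004]
contact_force: [0.6, 0.2, 0.6]
finger_gap: 84.9
```

```bash
python3 - <<'E'
from h import *
s=st();print(s['joint_pos'])
E
```

```text
17.8 [ 433.02 -189.45  243.9 ] yaw -73.68 ztool [-0.02 -0.01 -1.  ] F [0.61 0.23 0.59] M [ 0.06 -0.04  0.05] gap 84.9 v 1.023
[-0.54  0.   -0.32  1.26 -0.02  2.32]
```

Request:
step_arm(offset=[[0.3,-2.8,-1],[0.3,-2.5,-1],[0.3,-2.2,-1],[0.2,-1.5,-1],[0.1,-1.0,-1],[0,-0.3,-1],[0,0,-0.5],[0,0,0]], turn=[-0.15,-0.14,-0.12,-0.1,-0.08,-0.04,0,0], hand=[-1,-1,-1,-1,-1,-1,-1,-1])

```text
clock: 18.8
eef_pos: [443.0, -296.8, 174.3]
eef_rot: [-0.007, -0.565, 0.825, 0.008]
contact_force: [0.2, 0.4, 0.0]
finger_gap: 85.4
```

```bash
python3 - <<'E'
from h import *
s=st();print(s['joint_pos'])
grab("scene","s13",(240,340,90,190),6)
E
```

```text
18.8 [ 443.05 -296.76  174.31] yaw -111.23 ztool [-0.02  0.01 -1.  ] F [0.21 0.36 0.01] M [-0.05 -0.04 -0.01] gap 85.4 v 0.002
[-0.71  0.17 -0.29  1.13 -0.01  2.81]
```

View pics/s13.png

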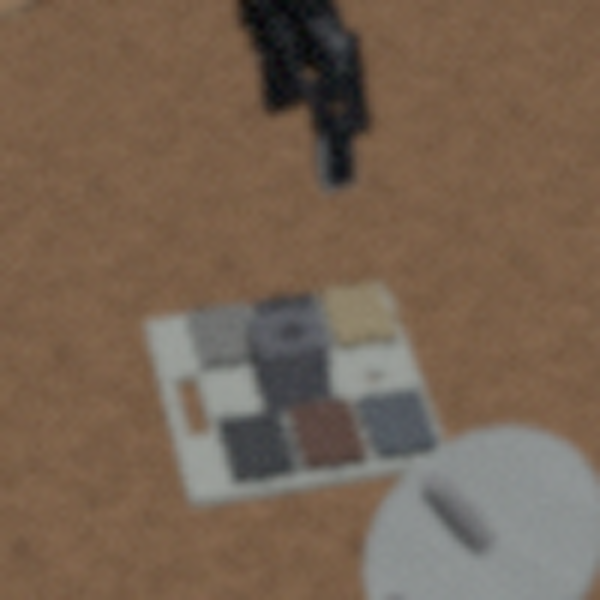

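```bash
python3 - <<'E'
from h import *
m=[(80,95,6),(80,-95,6),(-80,-95,6),(-80,95,6),(0,0,50),(-52,0,6)]
t=un([(203,50),(512,240),(353,500),(47,305),(294,276),(226,357)],380,195,6)
ms=[(80,-95,6),(80,95,6),(-80,-95,6),(-80,95,6),(0,0,50),(-52,0,6)]
s=un([(147,318),(190,503),(390,283),(440,445),(291,330),(373,376)],240,90,6)
for o in ([("top",m,t)],[("scene",ms,s)],[("top",m,t),("scene",ms,s)]):
    p,r=fit(o,[449,-319,-.55]);print("wide",p,np.degrees(p[2]));print(r.T)
for p in ([583,-17.8,3.023],[584.4,-18.25,3.023],[586,-19.5,3.023]):
    r,tt=pose(p,True,140);print((proj("scene",np.array([[0,0,62],[0,0,0],[-52,0,24]])@r.T+tt)-[240,90])*6)
E
```

```text
wide [ 449.29 -318.93   -0.55] -31.445775948176333
[[-0.09 -0.17  0.13 -0.49  0.56  0.04]
 [-0.2   0.17  0.1   0.08 -0.19  0.05]]
wide [ 448.04 -324.78   -0.56] -32.00602886492974
[[-0.05 -0.33 -0.61  1.45 -0.53  0.01]
 [-0.01 -1.05  0.09  1.84 -0.42 -0.59]]
wide [ 449.5  -320.49   -0.55] -31.64664737734902
[[ 0.54  0.35  0.49 -0.02  1.07  0.48  0.22  0.32 -0.31  2.12 -0.06  0.49]
 [-0.3   0.24  0.08 -0.12 -0.26 -0.04  0.68 -0.28  0.61  2.42  0.22 -0.  ]]
[[429.67 480.07]
 [481.47 538.51]
 [391.06 594.01]]
[[426.95 480.99]
 [478.87 539.41]
 [388.37 594.95]]
[[422.76 481.36]
 [474.86 539.78]
 [384.27 595.34]]
```

Request:
step_arm(offset=[[0.3,-1.2,-1],[0.3,-1.1,-2.5],[0,0,-3],[0,0,-2.5],[0,0,-1.5],[0,0,0],[0,0,0],[0,0,0]], turn=[-0.09,-0.09,0,0,0,0,0,0], hand=[-1,-1,-1,-1,-1,-1,-1,-1])

```text
clock: 19.85
eef_pos: [453.6, -322.1, 73.5]
eef_rot: [-0.004, -0.488, 0.873, 0.003]
contact_force: [1.4, -0.6, -0.1]
finger_gap: 85.6
```

```bash
python3 - <<'E'
from h import *
s=st();print(s['joint_pos'])
E
```

```text
19.85 [ 453.65 -322.13   73.45] yaw -121.61 ztool [-0.01  0.   -1.  ] F [ 1.39 -0.64 -0.06] M [-0.04  0.01  0.01] gap 85.6 v 0.012
[-0.73  0.29 -0.36  0.92 -0.01  2.96]
```

Request:
step_arm(offset=[[-0.5,0.25,-0.5],[-0.1,0,-1.5],[0,0,-1.5],[0,0,-1],[0,0,-0.5],[0,0,-0.1],[0,0,0],[0,0,0]], turn=[0,0,0,0,0,0,0,0], hand=[-1,-1,-1,-1,-1,-1,-1,-1])

```text
clock: 20.85
eef_pos: [447.6, -319.8, 19.6]
eef_rot: [-0.004, -0.488, 0.873, 0.002]
contact_force: [0.2, -1.2, 0.4]
finger_gap: 85.5
```

```bash
python3 - <<'E'
from h import *
s=st()
grab("scene","s14",(240,340,90,190),6)
E
```

```text
20.85 [ 447.55 -319.8    19.56] yaw -121.62 ztool [-0.01 -0.   -1.  ] F [ 0.2  -1.18  0.42] M [ 0.03 -0.01 -0.05] gap 85.5 v 0.004
```

View pics/s14.png

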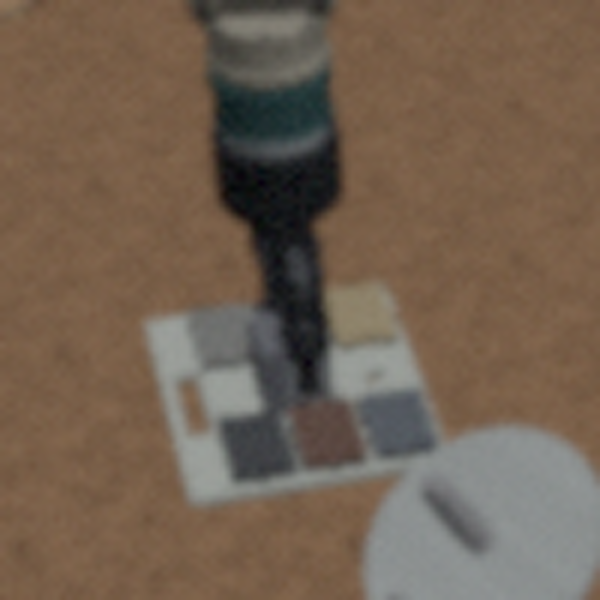

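```bash
python3 - <<'E'
from h import *
r,t=pose([449.5,-320.2,np.radians(-31.6)])
P=np.array([(x,y,33) for y in(43,57) for x in(-22,-11,0,11,22)]+[(0,0,50)],float)
print((proj("scene",P@r.T+t)-[240,90])*6)
print((np.array([447.55,-319.8,0])-t)@r)
E
```

```text
[[338.25 386.17]
 [320.6  388.9 ]
 [302.9  391.63]
 [285.16 394.38]
 [267.37 397.13]
 [342.71 399.59]
 [324.95 402.35]
 [307.13 405.12]
 [289.28 407.9 ]
 [271.38 410.69]
 [288.48 328.99]]
[-1.87 -0.68  0.  ]
```

Request:
step_arm(offset=[[0.16,-0.1,0.05],[0,0,0],[0,0,0],[0,0,0],[0,0,0],[0,0,0],[0,0,1],[0,0,2]], turn=[0,0,0,0,0,0,0,0], hand=[-0.6,-0.3,0,0.3,1,1,1,1], force=35)

```text
clock: 21.9
eef_pos: [446.5, -318.6, 48.6]
eef_rot: [-0.005, -0.488, 0.873, 0.005]
contact_force: [-0.1, -0.4, -5.4]
finger_gap: 43.1
```

```bash
python3 - <<'E'
from h import *
s=st()
grab("scene","s15",(240,340,90,190),6)
E
```

```text
21.9 [ 446.54 -318.55   48.57] yaw -121.61 ztool [-0.01  0.   -1.  ] F [-0.05 -0.44 -5.37] M [-0.08 -0.13  0.  ] gap 43.1 v 0.346
```

View pics/s15.png

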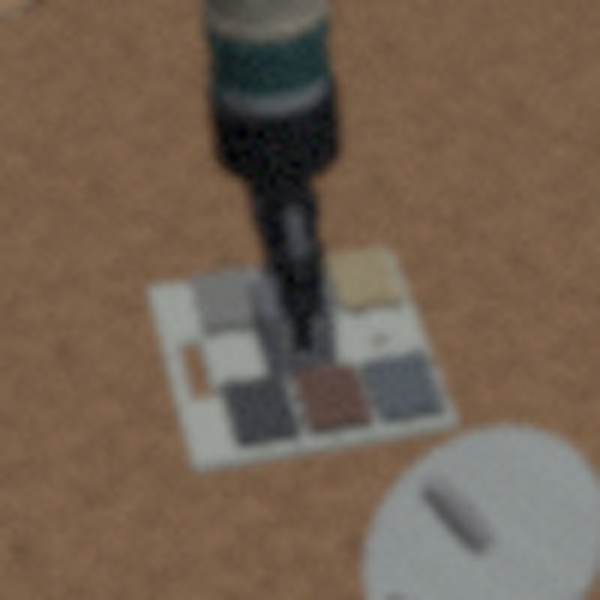

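Request:
step_arm(offset=[[0,0.2,3],[0.2,0.4,3],[0.5,0.8,3],[0.8,1.2,3],[1,1.5,3],[1,1.5,2],[1,1.5,2],[1.1,1.6,1]], turn=[0.06,0.12,0.17,0.18,0.18,0.18,0.18,0.18], hand=[1,1,1,1,1,1,1,1])

```text
clock: 22.95
eef_pos: [499.0, -225.9, 250.8]
eef_rot: [0.01, 0.914, -0.405, -0.005]
contact_force: [0.0, 0.0, -5.9]
finger_gap: 43.3
```

```bash
python3 - <<'E'
from h import *
s=st()
E
```

```text
22.95 [ 498.98 -225.87  250.82] yaw -47.79 ztool [-0.02 -0.01 -1.  ] F [ 0.01  0.05 -5.88] M [ 0.06 -0.12 -0.01] gap 43.3 v 1.174
```

Request:
step_arm(offset=[[1.1,1.4,0.2],[1.1,1.4,0.2],[1.1,1.4,0.2],[1.1,1.4,0.2],[1.1,1.4,0],[1.1,1.4,0],[1.1,1.4,0],[1.1,1.4,0]], turn=[0.18,0.18,0.18,0.18,0.18,0.18,0.18,0.18], hand=[1,1,1,1,1,1,1,1])

```text
clock: 23.95
eef_pos: [583.4, -106.2, 251.2]
eef_rot: [0.009, 0.947, 0.322, -0.005]
contact_force: [0.4, -0.6, -5.9]
finger_gap: 43.6
```

```bash
python3 - <<'E'
from h import *
s=st()
E
```

```text
23.95 [ 583.36 -106.19  251.15] yaw 37.57 ztool [-0.   -0.02 -1.  ] F [ 0.44 -0.61 -5.88] M [0.02 0.03 0.03] gap 43.6 v 1.244
```

Request:
step_arm(offset=[[1.5,1.7,0],[1.5,1.7,0],[1.4,1.6,0],[1.2,1.3,0],[0.7,0.7,0],[0.3,0.3,0],[0,0,0],[0,0,0]], turn=[0.18,0.17,0.15,0.12,0.08,0.04,0,0], hand=[1,1,1,1,1,1,1,1])

```text
clock: 24.95
eef_pos: [644.5, -28.1, 241.1]
eef_rot: [0.004, 0.758, 0.653, -0.009]
contact_force: [1.1, 0.3, -4.9]
finger_gap: 43.3
```

```bash
python3 - <<'E'
from h import *
s=st()
grab("scene","s16",(240,360,80,200),5)
E
```

```text
24.95 [644.51 -28.1  241.08] yaw 81.49 ztool [-0.01 -0.02 -1.  ] F [ 1.06  0.26 -4.92] M [0.04 0.08 0.04] gap 43.3 v 0.006
```

View pics/s16.png

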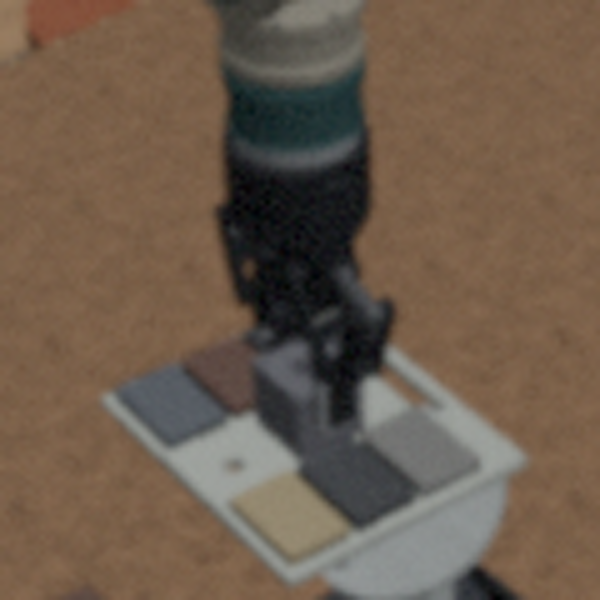

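Request:
step_arm(offset=[[0.5,0.1,0],[0.5,0.05,-0.3],[0,0,-0.6],[0,0,-0.6],[0,0,-0.4],[0,0,-0.2],[0,0,0],[0,0,0]], turn=[0.03,0,0,0,0,0,0,0], hand=[1,1,1,1,1,1,1,1])

```text
clock: 26.0
eef_pos: [654.6, -27.3, 218.4]
eef_rot: [0.004, 0.748, 0.664, -0.009]
contact_force: [-0.3, -0.1, -5.0]
finger_gap: 43.6
```

```bash
python3 - <<'E'
from h import *
s=st()
E
```

```text
26.0 [654.61 -27.27 218.41] yaw 83.23 ztool [-0.01 -0.02 -1.  ] F [-0.31 -0.06 -5.03] M [0.02 0.06 0.01] gap 43.6 v 0.002
```

Request:
step_arm(offset=[[0,0,-0.25],[0.1,-0.01,-0.25],[0.1,-0.01,-0.3],[0.15,-0.02,-0.3],[0.15,-0.02,-0.3],[0,0,0],[0,0,0],[0,0,0]], turn=[0,0,0,0,0,0,0,0], hand=[1,1,1,1,1,1,1,1])

```text
clock: 27.0
eef_pos: [661.4, -28.5, 208.3]
eef_rot: [0.006, 0.748, 0.664, -0.008]
contact_force: [-0.8, -0.9, 0.1]
finger_gap: 43.5
```

```bash
python3 - <<'E'
from h import *
s=st()
grab("scene","s17",(240,360,80,200),5)
E
```

```text
27.0 [661.4  -28.52 208.32] yaw 83.22 ztool [-0.   -0.02 -1.  ] F [-0.81 -0.91  0.14] M [0.07 0.58 0.  ] gap 43.5 v 0.002
```

View pics/s17.png

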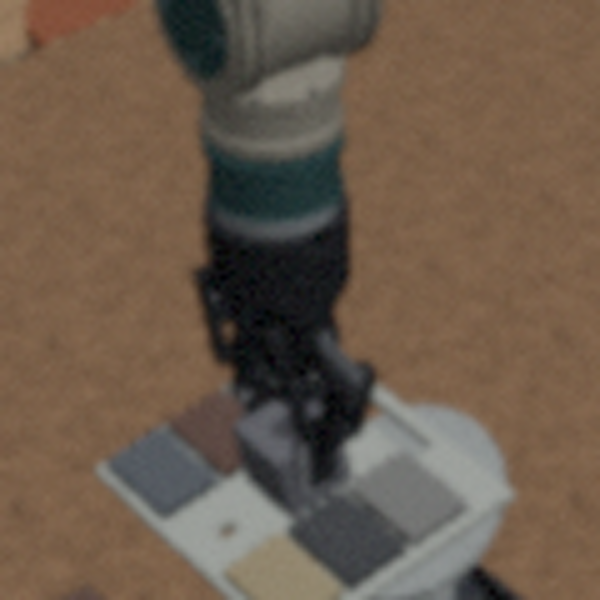

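Request:
step_arm(offset=[[0.15,-0.02,-0.35],[0.15,-0.02,-0.35],[0.2,-0.02,-0.35],[0.2,-0.02,-0.35],[0.25,-0.03,-0.3],[0.25,-0.03,-0.3],[0,0,0],[0,0,0]], turn=[0,0,0,0,0,0,0,0], hand=[1,1,1,1,1,1,1,1])

```text
clock: 28.05
eef_pos: [676.4, -30.1, 188.0]
eef_rot: [0.008, 0.748, 0.664, -0.006]
contact_force: [0.1, -0.2, 1.6]
finger_gap: 43.2
```

```bash
python3 - <<'E'
from h import *
s=st()
grab("scene","s18",(240,360,90,210),5)
E
```

```text
28.05 [676.43 -30.11 187.99] yaw 83.22 ztool [ 0.   -0.02 -1.  ] F [ 0.08 -0.25  1.64] M [-0.04  0.47  0.  ] gap 43.2 v 0.002
```

View pics/s18.png

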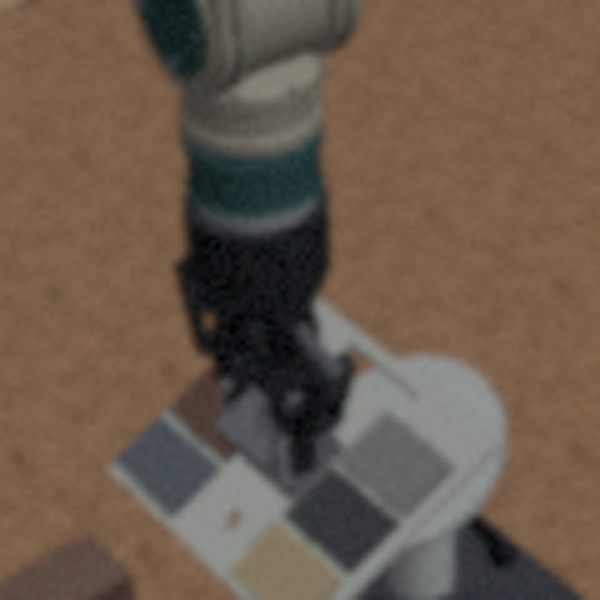

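```bash
python3 - <<'E'
from h import *
grab("scene","s19",(250,350,140,230),8)
E
```

```text
(no output)
```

View pics/s19.png

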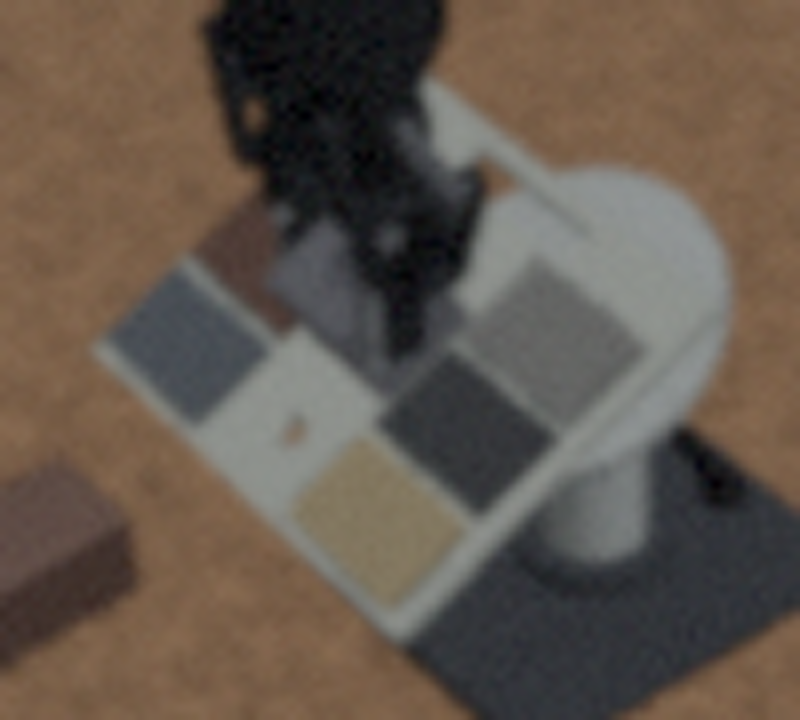

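```bash
cat >> h.py <<'E'
def fit4(m,px,p0=(640,-26,150,30),yaw=173.2,cam="scene"):
    m=np.array(m,float)
    def P(p): return m@(R.from_euler('z',yaw,degrees=True)*R.from_euler('y',-p[3],degrees=True)).as_matrix().T+p[:3]
    s=least_squares(lambda p:(proj(cam,P(p))-px).ravel(),p0);return s.x,(proj(cam,P(s.x))-px)
E
python3 - <<'E'
from h import *
m=[(-80,95,6),(-80,-95,6),(80,-95,6),(-52,0,6)]
px=un([(97,343),(398,632),(722,312),(293,430)],250,140,8)
print(fit4(m,px)); print(fit4(m[:2]+m[3:],px[[0,1,3]]))
# sanity on square home picture
m=[(80,80,6),(80,-80,6),(-80,80,6),(-80,-80,6)]
s=un([(303,90),(473,215),(133,275),(290,420)],260,130,5)
print(fit4(m,s))
E
```

```text
(array([649.6 , -33.73, 163.04,  23.72]), array([[-0.12,  0.68],
       [-0.39, -0.33],
       [ 0.27, -0.15],
       [ 0.24, -0.15]]))
(array([656.71, -24.07, 174.34,  23.76]), array([[-0.32,  0.42],
       [-0.07, -0.1 ],
       [ 0.38, -0.29]]))
(array([579.22, -23.52, 133.59,  30.33]), array([[ 0.08, -0.04],
       [ 0.08, -0.08],
       [-0.18,  0.54],
       [ 0.02, -0.38]]))
```

Request:
step_arm(offset=[[0.12,-0.02,-0.3],[0.12,-0.02,-0.3],[0,0,-0.05],[0,0,0],[0,0,0],[0,0,0],[0,0,0],[0,0,0]], turn=[0,0,0,0,0,0,0,0], hand=[1,1,1,1,1,1,1,1])

```text
clock: 29.15
eef_pos: [679.8, -30.5, 182.0]
eef_rot: [0.009, 0.748, 0.664, -0.005]
contact_force: [1.3, 0.3, 2.3]
finger_gap: 43.8
```

```bash
python3 - <<'E'
from h import *
s=st()
grab("scene","s20",(250,350,140,230),8)
E
```

```text
29.15 [679.76 -30.53 182.02] yaw 83.22 ztool [ 0.   -0.02 -1.  ] F [1.25 0.32 2.28] M [ 0.02  0.24 -0.01] gap 43.8 v 0.002
```

View pics/s20.png

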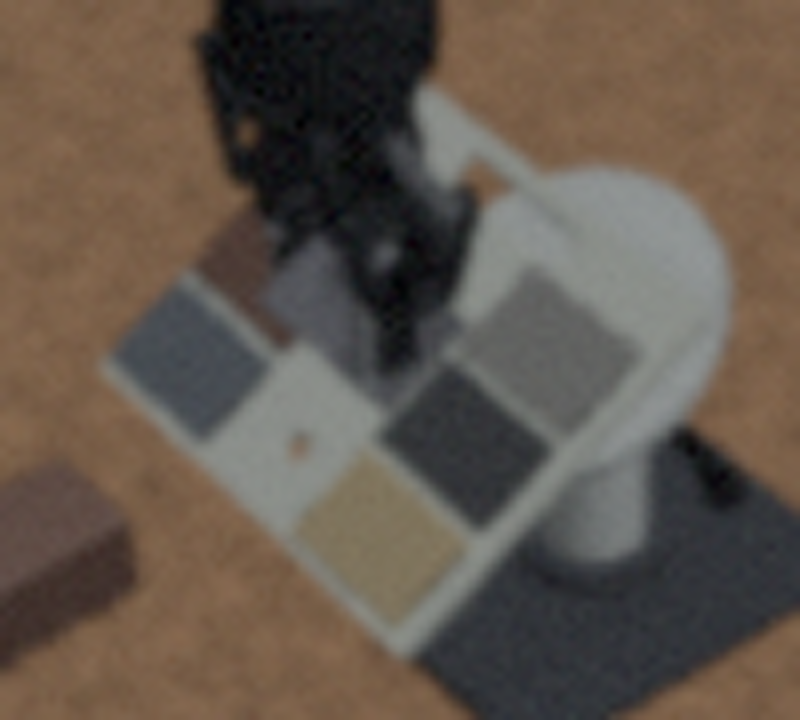

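```bash
python3 - <<'E'
from h import *
m=[(-80,95,6),(-80,-95,6),(80,-95,6),(-52,0,6)]
px=un([(106,363),(403,650),(712,318),(300,446)],250,140,8)
print(fit4(m,px)); 
E
```

```text
(array([644.67, -39.74, 150.49,  27.87]), array([[-0.01,  0.69],
       [-0.27, -0.4 ],
       [ 0.31, -0.21],
       [-0.02, -0.02]]))
```

Request:
step_arm(offset=[[0.5,-0.05,0.8],[-0.5,0.06,0.3],[-0.9,0.1,0.52],[-0.9,0.1,0.52],[-0.9,0.1,0.52],[-0.9,0.1,0.52],[-0.3,0.04,0.17],[0,0,0]], turn=[0,0,0,0,0,0,0,0], hand=[1,1,1,1,1,1,1,1])

```text
clock: 30.2
eef_pos: [633.3, -24.9, 212.7]
eef_rot: [0.005, 0.748, 0.664, -0.008]
contact_force: [0.2, 0.1, -4.8]
finger_gap: 43.3
```

```bash
cat >> h.py <<'E'
SX=np.array([-.86,.102,.5]);SY=np.array([-.118,-.993,0]);SZ=np.array([.4965,-.059,.866]);HOME=np.array([604,-21.5,154.8])
def rel(s):
    d=s['eef_pos']-HOME; print('rel home seat xyz',d@SX,d@SY,d@SZ)
E
python3 - <<'E'
from h import *
s=st();rel(s)
grab("scene","s21",(250,350,120,210),8)
E
```

```text
30.2 [633.3  -24.92 212.67] yaw 83.23 ztool [-0.01 -0.02 -1.  ] F [ 0.25  0.07 -4.78] M [ 0.06 -0.07  0.07] gap 43.3 v 0.004
rel home seat xyz 3.389782815147335 -0.05721208586586369 64.86773866593195
```

View pics/s21.png

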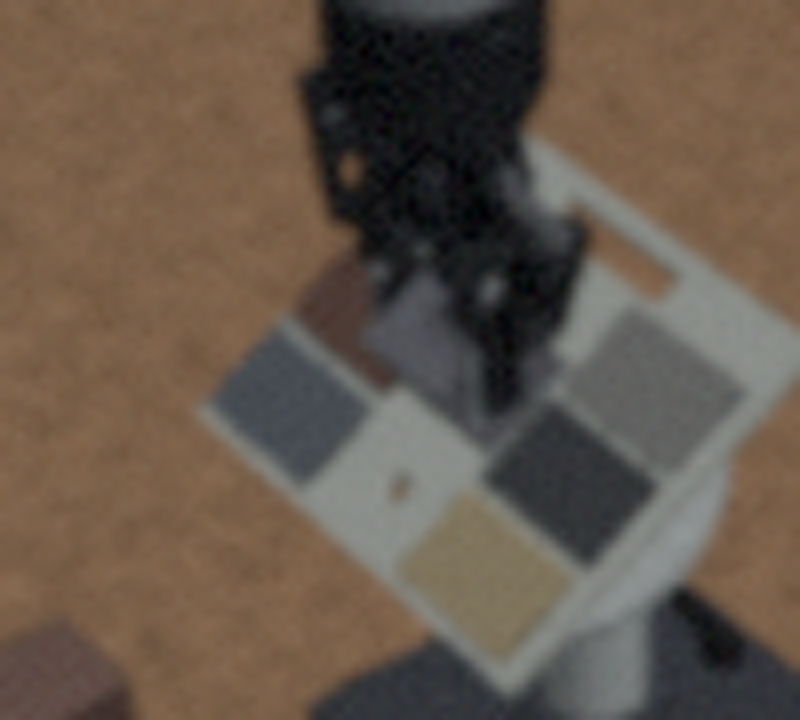

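```bash
python3 - <<'E'
from h import *
grab("scene","s22",(265,365,110,210),7)
E
```

```text
(no output)
```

View pics/s22.png

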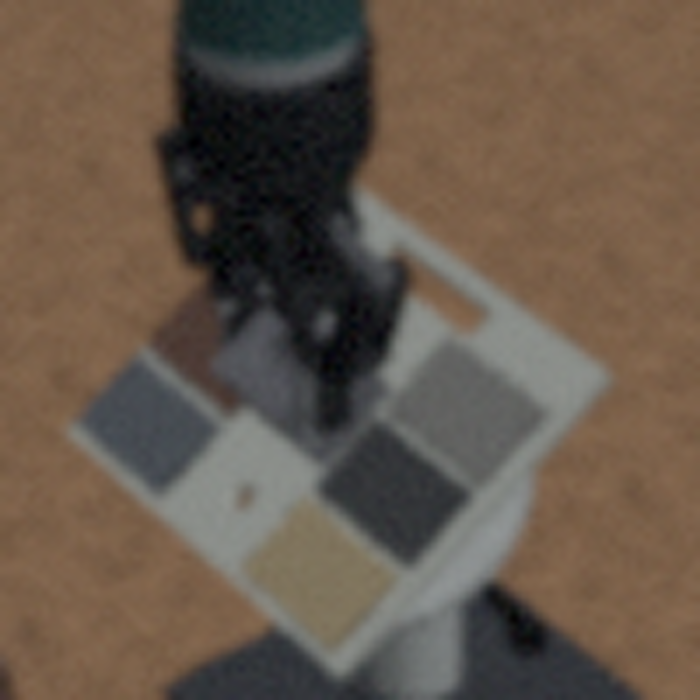

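```bash
python3 - <<'E'
from h import *
m=[(-80,95,6),(-80,-95,6),(80,-95,6),(-52,0,6)]
px=un([(70,430),(338,675),(612,378),(244,495)],265,110,7)
p,r=fit4(m,px);print(p,r)
# in-hand prediction: origin if home+rel
for th in (28,30,32):
    piv=np.array([633.3,-24.9,236.7]);rr=(R.from_euler('z',173.2,degrees=True)*R.from_euler('y',-th,degrees=True)).as_matrix()
    o=piv-rr@[0,0,44]; q=proj("scene",np.array(m,float)@rr.T+o); print(th,o,(q-px).round(2).tolist())
E
```

```text
[606.8  -24.79 192.88  28.53] [[-0.2   0.51]
 [ 0.01 -0.6 ]
 [ 0.21 -0.18]
 [-0.04  0.34]]
28 [612.79 -22.45 197.85] [[-1.47, 0.34], [-1.1, -0.54], [-0.42, -0.15], [-1.14, 0.27]]
30 [611.45 -22.3  198.59] [[-0.71, 0.47], [-0.35, -0.47], [-0.43, -1.0], [-0.56, 0.23]]
32 [610.15 -22.14 199.39] [[0.05, 0.57], [0.41, -0.43], [-0.47, -1.84], [0.04, 0.16]]
```

Request:
step_arm(offset=[[0.3,-0.03,-0.17],[0,0,0],[-0.2,0.02,-0.35],[-0.2,0.02,-0.35],[-0.2,0.02,-0.35],[0,0,0],[0,0,0],[0,0,0]], turn=[0,0,0,0,0,0,0,0], hand=[1,1,1,1,1,1,1,1], force=28)

```text
clock: 31.3
eef_pos: [630.5, -24.7, 198.0]
eef_rot: [0.004, 0.748, 0.664, -0.009]
contact_force: [-0.2, 0.4, -5.4]
finger_gap: 43.4
```

```bash
python3 - <<'E'
from h import *
s=st();rel(s)
E
```

```text
31.3 [630.47 -24.72 198.02] yaw 83.22 ztool [-0.01 -0.02 -1.  ] F [-0.18  0.42 -5.45] M [ 0.02 -0.07 -0.01] gap 43.4 v 0.004
rel home seat xyz -1.4896954174216326 0.0782630265887153 50.75918483009879
```

Request:
step_arm(offset=[[-0.25,0.03,-0.2],[-0.25,0.03,-0.35],[-0.2,0.02,-0.35],[-0.2,0.02,-0.35],[0,0,0],[0,0,0],[0,0,0],[0,0,0]], turn=[0,0,0,0,0,0,0,0], hand=[1,1,1,1,1,1,1,1])

```text
clock: 32.3
eef_pos: [622.7, -23.8, 185.3]
eef_rot: [0.005, 0.748, 0.664, -0.007]
contact_force: [1.0, -1.0, -6.4]
finger_gap: 43.3
```

```bash
python3 - <<'E'
from h import *
s=st();rel(s)
grab("scene","s23",(250,350,130,220),8)
E
```

```text
32.3 [622.69 -23.78 185.32] yaw 83.22 ztool [-0.   -0.02 -1.  ] F [ 1.05 -0.99 -6.4 ] M [ 0.03 -0.44  0.05] gap 43.3 v 0.003
rel home seat xyz -1.0412726935795114 0.05480258629350651 35.84305154213385
```

View pics/s23.png

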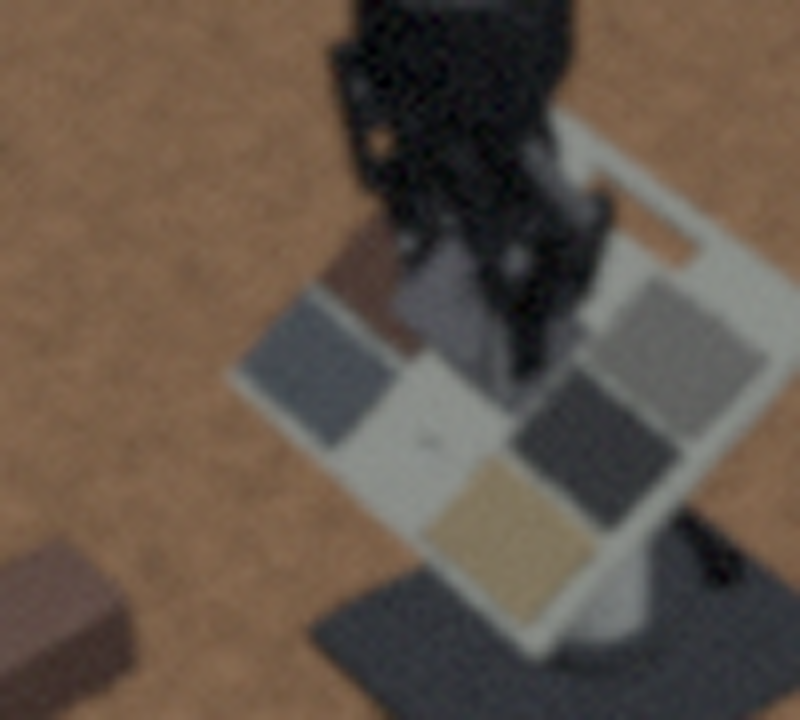

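Request:
step_arm(offset=[[-0.15,0.02,-0.26],[-0.15,0.02,-0.26],[-0.15,0.02,-0.26],[0,0,0],[0,0,0],[0,0,0],[0,0,0],[0,0,0]], turn=[0,0,0,0,0,0,0,0], hand=[1,1,1,1,1,1,1,1])

```text
clock: 33.35
eef_pos: [617.9, -23.2, 177.1]
eef_rot: [0.005, 0.748, 0.664, -0.007]
contact_force: [1.5, 0.2, -6.6]
finger_gap: 43.4
```

```bash
python3 - <<'E'
from h import *
s=st();rel(s)
grab("scene","s24",(250,350,130,220),8)
E
```

```text
33.35 [617.95 -23.16 177.08] yaw 83.22 ztool [-0.   -0.02 -1.  ] F [ 1.49  0.23 -6.6 ] M [ 0.05 -0.43  0.  ] gap 43.4 v 0.002
rel home seat xyz -1.0245883015605681 0.0026804096863822925 26.314086130678753
```

View pics/s24.png

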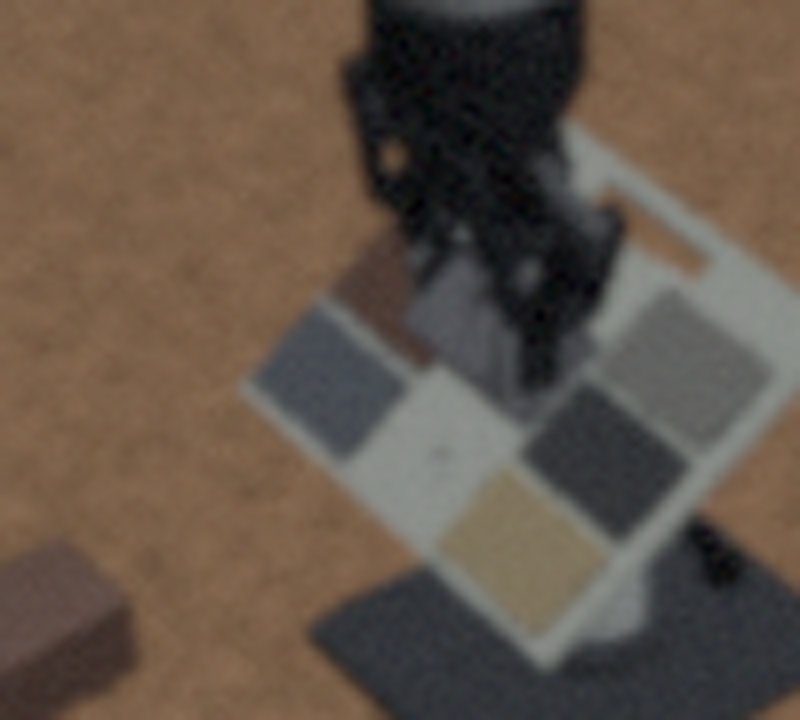

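Request:
step_arm(offset=[[-0.12,0.015,-0.24],[-0.15,0.02,-0.26],[-0.15,0.02,-0.26],[0,0,0],[0,0,0],[0,0,0],[0,0,0],[0,0,0]], turn=[0,0,0,0,0,0,0,0], hand=[1,1,1,1,1,1,1,1])

```text
clock: 34.4
eef_pos: [613.3, -22.6, 168.9]
eef_rot: [0.005, 0.748, 0.664, -0.007]
contact_force: [1.5, -0.0, -5.7]
finger_gap: 43.2
```

```bash
python3 - <<'E'
from h import *
s=st();rel(s)
grab("scene","s25",(250,350,130,220),8)
E
```

```text
34.4 [613.3  -22.57 168.92] yaw 83.22 ztool [-0.   -0.02 -1.  ] F [ 1.49 -0.04 -5.68] M [ 0.   -0.32  0.02] gap 43.2 v 0.002
rel home seat xyz -1.0511651889672375 -0.03935940512207542 16.908127450930476
```

View pics/s25.png

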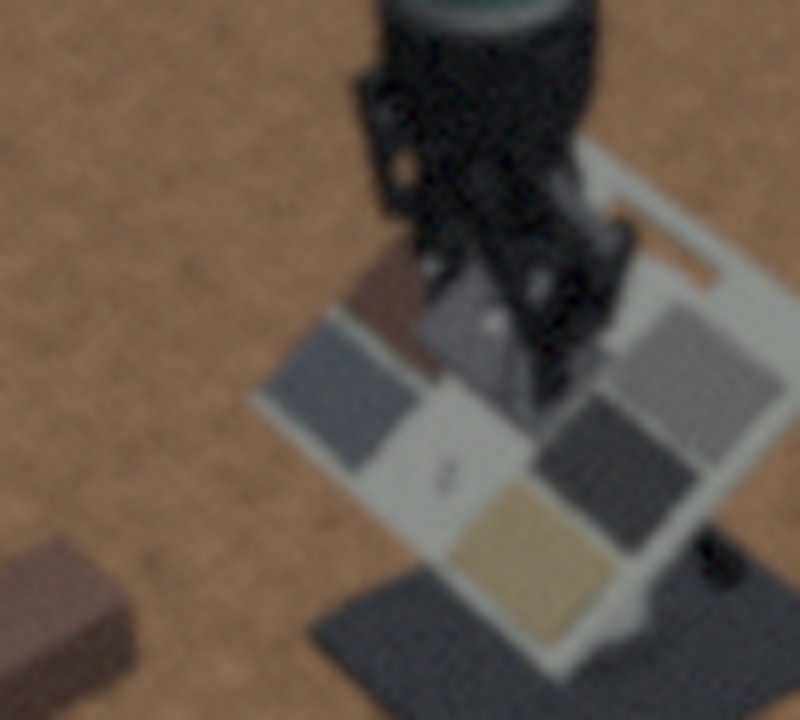

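Request:
step_arm(offset=[[-0.15,0.02,-0.26],[-0.15,0.02,-0.26],[-0.15,0.02,-0.26],[-0.1,0.01,-0.17],[0,0,0],[0,0,0],[0,0,0],[0,0,0]], turn=[0,0,0,0,0,0,0,0], hand=[1,1,1,1,1,1,1,1])

```text
clock: 35.45
eef_pos: [607.5, -21.9, 158.9]
eef_rot: [0.005, 0.748, 0.664, -0.007]
contact_force: [1.3, 0.1, -5.9]
finger_gap: 43.4
```

```bash
python3 - <<'E'
from h import *
s=st();rel(s)
E
```

```text
35.45 [607.53 -21.86 158.91] yaw 83.22 ztool [-0.   -0.02 -1.  ] F [ 1.25  0.06 -5.86] M [ 0.04 -0.41  0.02] gap 43.4 v 0.002
rel home seat xyz -1.015550792202169 -0.06305383096790759 5.3365184031692126
```

Nearly home; creep down until it stops.

Request:
step_arm(offset=[[-0.08,0.01,-0.13],[-0.08,0.01,-0.13],[-0.08,0.01,-0.13],[-0.06,0.01,-0.1],[-0.06,0.01,-0.1],[-0.06,0.01,-0.1],[0,0,0],[0,0,0]], turn=[0,0,0,0,0,0,0,0], hand=[1,1,1,1,1,1,1,1])

```text
clock: 36.45
eef_pos: [606.0, -21.7, 155.8]
eef_rot: [0.008, 0.748, 0.664, -0.005]
contact_force: [1.2, -1.8, -0.9]
finger_gap: 43.4
```

```bash
python3 - <<'E'
from h import *
s=st();rel(s)
E
```

```text
36.45 [605.97 -21.66 155.8 ] yaw 83.18 ztool [ 0.   -0.02 -1.  ] F [ 1.19 -1.76 -0.86] M [ 0.14 -0.31  0.01] gap 43.4 v 0.001
rel home seat xyz -1.2117847360807232 -0.06937475792045997 1.859188953429617
```

Request:
step_arm(offset=[[-0.12,0.015,-0.22],[-0.15,0.02,-0.26],[-0.15,0.02,-0.26],[-0.15,0.02,-0.26],[0,0,0],[0,0,0],[0,0,0],[0,0,0]], turn=[0,0,0,0,0,0,0,0], hand=[1,1,1,1,1,1,1,1])

```text
clock: 37.45
eef_pos: [607.1, -21.7, 154.9]
eef_rot: [0.013, 0.748, 0.663, 0.002]
contact_force: [0.5, -1.3, 2.1]
finger_gap: 43.6
```

```bash
python3 - <<'E'
from h import *
s=st();rel(s)
grab("scene","s26",(250,350,130,220),8)
E
```

```text
37.45 [607.06 -21.65 154.91] yaw 83.09 ztool [ 0.02 -0.02 -1.  ] F [ 0.46 -1.3   2.15] M [ 0.24 -0.04 -0.1 ] gap 43.6 v 0.002
rel home seat xyz -2.591434081210196 -0.20849273587055314 1.6219977306915634
```

View pics/s26.png

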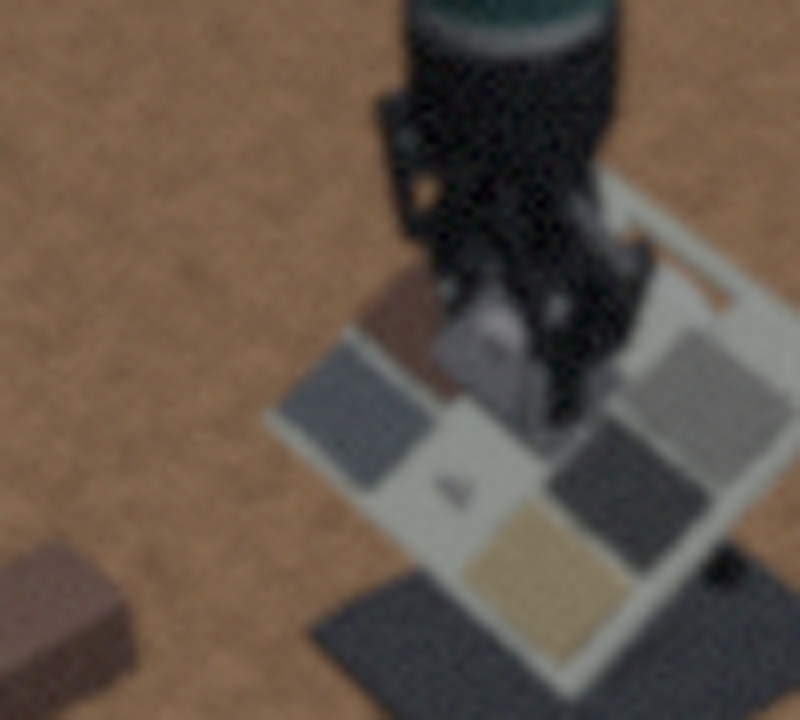

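```bash
python3 - <<'E'
from h import *
for z in (0,3):
  r,t=pose([583.5,-18,3.0229],True,140)
  print(z,(proj("scene",np.array([(-80,95,6+z),(-80,-95,6+z),(0,0,62)],float)@r.T+t)-[250,130])*8)
E
```

```text
0 [[265.76 420.25]
 [568.59 689.23]
 [491.52 320.48]]
3 [[262.1  416.79]
 [565.21 685.99]
 [491.52 320.48]]
```

Request:
step_arm(offset=[[0,0,0],[0,0,0],[0,0,0],[0,0,0],[0,0,0],[0,0,0],[0,0,1],[0,0,2.5]], turn=[0,0,0,0,0,0,0,0], hand=[0,-0.15,-0.3,-0.5,-0.8,-1,-1,-1])

```text
clock: 38.5
eef_pos: [603.2, -21.2, 187.3]
eef_rot: [0.01, 0.748, 0.664, -0.002]
contact_force: [0.2, 0.7, -1.0]
finger_gap: 85.4
```

Request:
step_arm(offset=[[0,0,3],[0,0,3],[0,0,3],[-1,-2,2],[-2,-4,1],[-2.5,-5,0],[-2.5,-5,0],[-2,-4,0]], turn=[0,0,0,0,0,0,0,0], hand=[-1,-1,-1,-1,-1,-1,-1,-1])

```text
clock: 39.5
eef_pos: [504.4, -224.5, 322.3]
eef_rot: [0.017, 0.746, 0.666, 0.002]
contact_force: [0.6, -0.7, -0.3]
finger_gap: 85.2
```

Request:
step_arm(offset=[[-2,-4,0],[-2,-4,0],[-2,-4,0],[-1,-3,0],[0,-1,0],[0,0,0],[0,0,0],[0,0,0]], turn=[0,0,0,0,0,0,0,0], hand=[-1,-1,-1,-1,-1,-1,-1,-1])

```text
clock: 40.5
eef_pos: [431.4, -390.4, 328.4]
eef_rot: [0.021, 0.746, 0.665, 0.003]
contact_force: [1.3, 0.4, 0.5]
finger_gap: 85.5
```

```bash
python3 - <<'E'
from h import *
s=st()
grab("scene","s27",(260,360,130,230),7);grab("top","t27",(280,380,145,245),7);grab("top","t27f");grab("scene","s27f")
E
```

```text
40.5 [ 431.38 -390.44  328.39] yaw 83.4 ztool [ 0.03 -0.03 -1.  ] F [1.28 0.36 0.55] M [0.02 0.05 0.01] gap 85.5 v 0.01
```

View pics/s27.png

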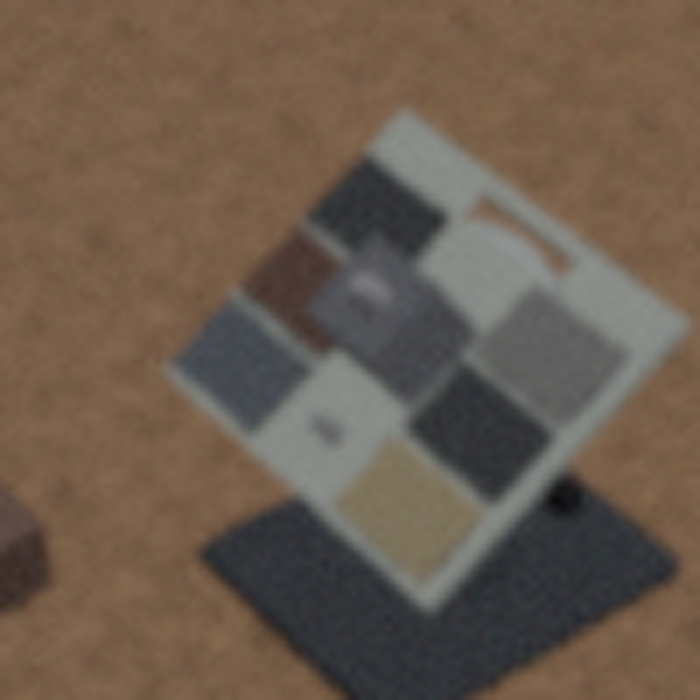

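View pics/t27.png

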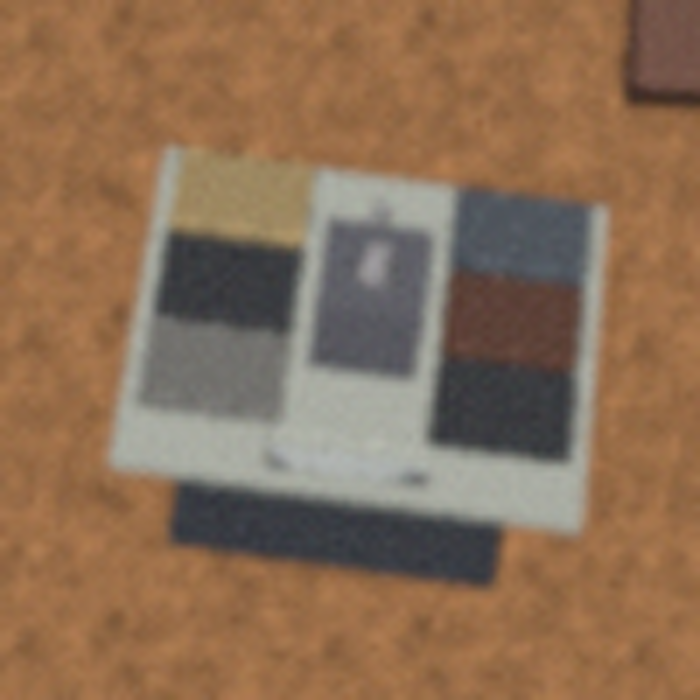

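View pics/t27f.png

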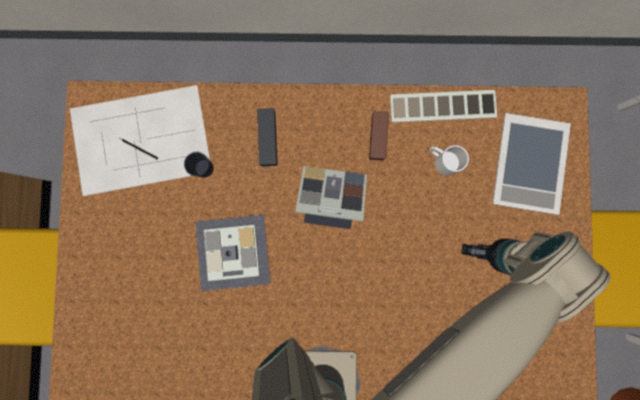

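```bash
python3 - <<'E'
from h import *
m=[(80,95,6),(80,-95,6),(-80,95,6),(-80,-95,6)]
s=un([(405,108),(690,322),(167,368),(430,610)],260,130,7)
t=un([(582,533),(110,466),(607,207),(168,147)],280,145,7)
p,r=fit([("top",m,t),("scene",m,s)],[583,-18,3.02],True,140);print(p,np.degrees(p[2]),r.T)
print(fit4(m,s,(583,-18,140,30)))
im=cv2.imread("pics/t27f.png")[205:300,185:285];cv2.imwrite("pics/t27m.png",cv2.resize(im,None,fx=6,fy=6,interpolation=cv2.INTER_CUBIC))
E
```

```text
[583.06 -17.53   3.02] 172.87167658769454 [[ 0.24  0.05  0.3  -0.13  0.63  0.41  0.07  0.06]
 [-0.82 -0.69  0.3   0.16  0.09 -0.49  0.25 -0.55]]
(array([584.33, -17.52, 140.03,  30.1 ]), array([[ 0.12,  0.24],
       [ 0.16, -0.45],
       [-0.29,  0.6 ],
       [ 0.01, -0.32]]))
```

View pics/t27m.png

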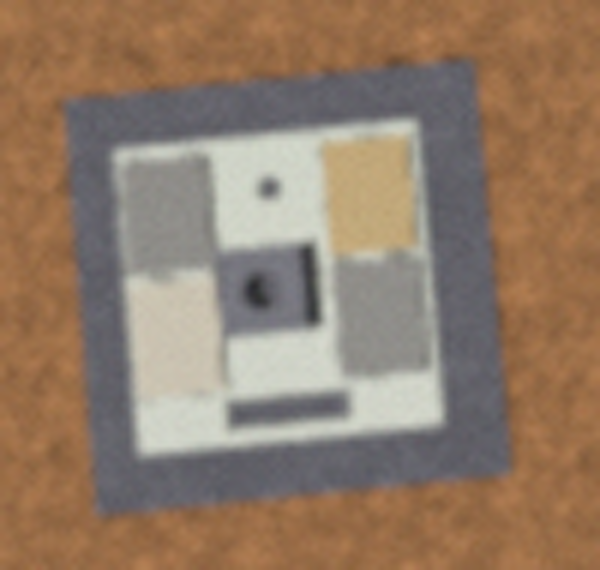

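```bash
python3 - <<'E'
from h import *
print(robot.hand_in()); print(monitor.read_state()['clock'])
E
```

```text
the job is handed in; nothing more can be done
None
the job is handed in; nothing more can be done
```

The square board now lies flat and face up on the grey mat. The wide board is home on the stand over the spindle and pin, released, with the arm clear. I handed the job in at about 40.7 s of the 69 s allowed.

How it went:
- **Square board:** I lifted it off along the spindle, touched its low edge to the mat and let it pivot flat in the grip.
- **Wide board:** I gripped it flat, pressed its underside on the spindle tip to tilt it to about 30°, then lowered it along the spindle.
- **Forces:** the readings I took, one at the end of each call, stayed below about 7 N.

Final checks from the camera pictures:
- **Wide board on the stand:** the scene camera puts it at 30.1° and 140.0 mm high, within about 1 mm and 0.4° of where the square board sat. The spindle stands out of the boss and the pin shows in its hole. Before release it stopped with the tool about 1.6 mm above the square board's gripping height, and pushing down did not move it further. I put that down to a different grip height.
- **Square board on the mat:** it lies square to the mat, but about 4 mm off centre to the robot's left. I left it there.
- **Kerb stones, mug and pen pot:** by eye, they have not moved in the top view.

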